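# Ready the eggs for boiling and fit the saucepan's slide-on handle

### The arm

A 6-joint arm with a two-finger parallel gripper is mounted at the origin on the work surface. World frame = base frame: x ahead of the robot, y to its left, z up, the work surface at z = 0. Lengths are in m, angles in rad, forces in N, time in s.
With the tool pointing down it reaches from about 0.275 to 0.825 m from the base axis. Payload 4.9 kg.
Tool frame: the origin (TCP) lies on the centre line of the jaws, within the pads' length; the fingertips stand 11 mm ahead of it and the grasp point (between the pads) lies 8 mm behind it (robot.nose_length is the distance from the TCP to the fingertips, in m); z points along the fingers, y is the line along which they close (so a half turn about z gives the same grasp; the last joint's range is limited). The gripper opens to 85 mm and grips with 20 to 120 N. Pads are 22 mm wide; open, the fingers measure 114 mm over their backs; the gripper's body (76 mm by 85 mm) begins 54 mm behind the grasp point. The pads swing forward as they close: fully open they stand 13 mm farther back than shut.
Start: joints at [1.038, 0.326, -0.193, 1.052, 0, 1.437], TCP at [0.214, 0.507, 0.22] pointing down, gripper open.
Joint ranges: [-2.65, 2.65], [-0.97, 1.79], [-1.3, 1.35], [-1.93, 2.1], [-1.47, 1.37], [-3.14, 3.14]. Speed limits (rad/s): [2.57, 2.57, 3.14, 3.14, 3.14, 3.14].

### API

Orientations are given as a rotation vector (axis times angle).
In Python, from rig import read_state, viewer, ticket, finder, robot gives the robot as it stands.
- The arm moves only by the tool drive_tool, never from a script. Its argument "commands" is a list of rows, each a list of 2 entries, a list of its own where there are three numbers: the shift along the tool's x, y, z each as a share of 0.75 m, from -1 to 1, then the turn about the tool's z as a share of pi/2 rad, from -1 to 1. A call has exactly 5 rows; each row is the pose to reach, as a shift and turn from the pose commanded when the call began, along the tool's axes at that moment; what a row does not reach only later rows make up. A row lasts 1/8 s, in which the tool goes at most 62.5 mm and 10.7 degrees, less where a joint would pass 70% of its speed; a pose out of reach is approached as far as the arm can. A call with a number of a shift or a turn outside -1 to 1 is refused whole. A call with a gripper value outside its range is refused whole. "jaw" is the opening, from -1 (shut) to 1 (fully open), set as the call begins (left out, the last holds). The fingers move at their own pace and stop on an object; the grip force is fixed at half the most. Time passes only in rows, so rows that repeat a pose let the fingers close, or fill a call up. It gives the time, the measured TCP pose, the force, the opening and the grip force at its end, in the units of the state.
- read_state(): the state, without advancing time (a new reading comes with each control period).
- viewer.capture(name): name is "scene" or "top" or "wrist"; returns the picture (384x512x3 uint8, red, green, blue); there is no depth.
- viewer.camera_model(name): a dict with "vertical_fov" (degrees; the focal length in pixels is half the picture's height over the tangent of half this angle, whatever the lens; pixels are square), "cx", "cy" (the principal point, pixels), "D" ([k1, k2, p1, p2, k3] as OpenCV has them; the pictures are not rectified), "R" (3x3) and "t" (3): a world point X has camera coordinates R X + t; the wrist camera has in their place "mount" (4x4, takes a point from camera to tool coordinates, whose origin is the TCP and whose axes are the flange's). Camera axes: x right, y down, z forward; pixel columns grow to the right and rows downward; lengths in m; the calibration is good to about 2 mm. A picture is of the moment at which its call begins: read the wrist's pose just before it. camera_model takes no time and is no camera call.
- ticket.sign_off(): hands the job in; it is judged then, once.
Trained networks look in the newest picture that a camera, given by its name, has taken for a name from the list of things; names that differ only in an ending like _2 or _b are one class to them, and where a whole thing is asked for, a point or a joint stands for the part that bears it (a point fixed in the world has none). Each returns a list of dicts, best first, with "conf" (0 to 1); they miss things now and then, are a little off and sometimes report something else, mostly with a low value. They report only what shows in the picture. A call takes as long as a camera call. They do not tell look-alikes from the thing itself.
- finder.look_for(query, camera): "position" ([x, y, z] in m, in world coordinates, good to about 4 mm: the middle of the surface that is visible of it).
The state is a dict: "time_s": time; "joints": joint angles; "qvel": joint speeds; "effort": joint torques, N m; "tool_pos": TCP position; "tool_rot": TCP orientation; "ft_force": force on the tool from outside, world axes, zero at the start; "torque": the same for the moment, N m; "gripper_width": finger opening in m; "grasp_force": force on a finger pad.
Only numpy, scipy, OpenCV 4.12 (cv2) and the standard library are available. Lean on these libraries where they do the work, as an engineer would, in place of code of your own. Each camera call takes 0.05 s, during which the arm holds its last target. There are 200 camera calls.

### The job

Squeeze the two side tabs of the egg keeper's clear hood to free it, take it off, and lay every egg gently in the saucepan, without dropping any. Snap the hood back on the empty keeper, and slide the handle fully home on the saucepan's stub, until the spring button pops up through its hole. Leave the other things on the counter where they are.

Things in the scene. Friction and masses are not known exactly. Their poses are not given: they have to be found in the camera images.
- egg_base: Base of the egg keeper, off-white, 250 x 82 mm, stuck to the counter by suction feet: it cannot shift. Origin: centre of its underside; x along its length, z up. Its deck is 66 mm wide, 14 mm above the counter, with four egg cups in a row on the x axis at x = -84, -28, 28, 84 mm. An egg in a cup has its middle 33 mm and its top 61 mm above the counter.
- hood_seat (a point): Centre of the deck (base frame 0, 0, 14 mm), where the hood's origin lies when seated. A rim 4 mm above the deck surrounds the seat (play 3 mm each side, 4 mm at each end). In the middle of each long side (y = +-34.5 to 40 mm, 24 mm long) a bevelled catch stands 11.5 mm above the deck; the hood's hooks snap outwards under its lip.
- lid: Clear hood of the keeper, a box open below: 232 mm long (x), 54 mm wide (y), 54 mm high, walls 2 mm, about 135 g, an orange tab in the middle of each long side. Origin: centre of its lower edge; z up. Seated at the start, fits either way round. With both tabs squeezed in it lifts straight off, and goes back on: lower it, let the tabs go, and press it down (about 10 N) till both snap.
- tabs (a point): Point midway between the hood's two tabs (hood frame 0, 0, 40 mm): squeeze here, along the hood's y. Each tab plate is 40 mm long (x), 24 mm high, its outer face 33 mm from here (66 mm over both; 57 mm when pressed in). A leg runs down from each to an outward hook level with the hood's lower edge (73 mm over both hooks, 64 mm when pressed in).
- tab_left (a joint): How far the tab on the hood's +y side is pressed in, in m: 0 = sprung out (latched when the hood is seated), 0.0045 = fully in, hook clear of its catch. The spring takes 1 N to start and 3 N fully in.
- tab_right (a joint): The same for the tab on the hood's -y side.
- egg1: A brown egg, 42 mm across and 55 mm long, 55 g, fragile. Origin: its middle; z runs along its length. At the start it stands upright in one of the cups, under the hood. May be absent.
- egg2: A brown egg, 42 mm across and 55 mm long, 55 g, fragile. Origin: its middle; z runs along its length. At the start it stands upright in one of the cups, under the hood. May be absent.
- egg3: A brown egg, 42 mm across and 55 mm long, 55 g, fragile. Origin: its middle; z runs along its length. At the start it stands upright in one of the cups, under the hood. May be absent.
- egg4: A brown egg, 42 mm across and 55 mm long, 55 g, fragile. Origin: its middle; z runs along its length. At the start it stands upright in one of the cups, under the hood. May be absent.
- pan: Steel saucepan on a 230 mm red silicone trivet, stuck fast: it cannot shift. Origin: on the counter under its centre; z up; x points from its centre along its handle stub. Inner radius 97 mm, inner floor 12 mm and rim 80 mm above the counter.
- stub_tip (a point): Free end of the handle stub, on its axis (pan frame 171, 0, 58 mm). The stub is a flat steel bar, level along the pan's x, 18.5 mm wide (y) and 11 mm high, the last 6 mm slimmer, 50 mm long from the face of a dark bracket (the shoulder, pan x = 121 mm; bracket 34 mm wide, 26 mm high) to this tip.
- button_seat (a point): The point on the stub's axis right below the spring button (pan frame 151, 0, 58 mm, so 20 mm in from the tip and 30 mm from the shoulder). Its axes are the pan's.
- button (a joint): How far the round brass spring button on top of the stub is pressed down, in m: 0 = fully up, standing 5 mm above the stub's top; about 0.004 while the tube's roof lies on it. 1 to 2.5 N press it.
- handle: The pan's loose handle, 150 mm long, about 150 g, lying flat on the counter, hole upwards. Origin: centre of its underside, about where it balances; x points along it to the tube's mouth, z up. Black grip from x = -75 to 22 mm, 26 mm wide (y), 24 mm high; then a flat steel tube, 26 x 18 mm outside, 21 x 13 mm inside, its axis 12 mm above the underside.
- handle_hole (a point): The point on the tube's axis below the 12.5 mm square hole in its top (handle frame 45, 0, 12 mm, 30 mm in from the mouth). Its axes are the handle's. When the handle is fully home this point lies at button_seat.
- handle_mouth (a point): Middle of the tube's mouth, on its axis (handle frame 75, 0, 12 mm). The last 8 mm is flared on all sides to lead it on and press the button down. To fit the handle, its x points at the pan (against the pan's x) and the tube is slid level over the stub, with 5 to 10 N, till the mouth meets the shoulder; the hole then lies over the button.
- pestle: Bystander: granite pestle, 135 mm long along x, 40 mm thick at its head, lying down. Origin: under its middle.
- brush: Bystander: red silicone brush, 225 mm long along x, 12 mm high, head 40 mm wide at +x. Origin: under its middle.
- measuring_cup: Bystander: aluminium measuring cup, 72 mm across, 45 mm high, with a flat handle to x = 110 mm at its rim. Origin: centre of its underside.
- bowl: Bystander: empty stainless steel bowl, 124 mm across, 48 mm high. Origin: centre of its underside.
Not all that is in view belongs to the job. Leave any purple or yellow look-alike of the handle alone.

How it is judged:
On the way:
1. The hood is freed and lifted off the egg keeper (distance between lid and egg_base above 0.09 m), for 0.2 s.
At the end, for the whole second after the job is handed in: All eggs rest in the saucepan (middle within 85 mm of its axis). Hood seated on its base within 6 mm and 0.06 rad, at most 3 mm high, both tabs out to within 1.5 mm. Handle's hole within 4 mm of the button, in line within 0.1 rad, button up to within 1.2 mm. All at rest (horizontal distance between each of egg1, egg2, egg3, egg4 and pan below 0.085 m and z of egg1 in the frame of pan between 0.02 and 0.06 m and linear speed of each of egg1, egg2, egg3, egg4 below 0.03 m/s and z of egg2 in the frame of pan between 0.02 and 0.06 m and z of egg3 in the frame of pan between 0.02 and 0.06 m and z of egg4 in the frame of pan between 0.02 and 0.06 m and horizontal distance between lid and egg_base below 0.006 m and z of lid in the frame of egg_base below 0.017 m and angle between the x axis of lid and the x axis of egg_base, either way round below 0.06 rad and angle between lid's own z axis and vertical below 0.06 rad and value of joint each of tab_left, tab_right below 0.0015 m and distance between handle_hole and button_seat below 0.004 m and angle between the x axis of handle and the x axis of pan, either way round below 0.1 rad and value of joint button below 0.0012 m and linear speed of each of handle, lid below 0.02 m/s); the robot touches nothing.
It fails at once if an egg is dropped or pressed hard into the saucepan (over 25 N) (contact force between any of egg1, egg2, egg3, egg4 and pan above 25 N).
It fails at once if a bystander (pestle, brush, measuring cup or bowl) is moved by more than 30 mm (distance of any of pestle, brush, measuring_cup, bowl from where it was at the start of the episode above 0.03 m).
Of egg1, egg2, egg3, egg4 only 2 to 4 are there at a start; the rules pass over those that are not, and their reading is None.
At some moment in a run one of handle, lid may be knocked a few centimetres aside while the robot is not near it.
It also fails if it takes over 210 s, if anything falls off the work surface, if the arm or the gripper's body presses on something with over 40 N, if the wrist force passes 120 N, or if a joint passes its speed limit or range.

## Working session

There is one attempt and no reset: what is moved stays moved. The work goes in short steps, Python scripts to look and compute and a tool call to move; the robot and the scene stay as the last step left them, time stands still between calls to the robot, and variables do not carry over. Pictures are saved under pics/ and viewed, at most 14 in all, crops included, and the job is handed in when it is done.

Besides the shell and the picture viewer there is one more tool, called after "Emit:" by a JSON object that holds its "method" and its "body". drive_tool: Moves the arm, as the interface text tells. Shift numbers are shares of 0.75 m and turn numbers shares of pi/2 rad, none past 1 either way. Its arguments: {"type":"object","properties":{"commands":{"type":"array"},"jaw":{"type":"number"}},"required":["commands"]}

```bash
ls; mkdir -p pics; cat > h.py <<'E'
import numpy as np, cv2
from rig import read_state, viewer, ticket, finder, robot
from scipy.spatial.transform import Rotation as Ro
def snap(cam,fn=None):
    im=viewer.capture(cam)
    if fn: cv2.imwrite('pics/'+fn,im[:,:,::-1])
    return im
def K(cam):
    m=viewer.camera_model(cam); f=192/np.tan(np.radians(m['vertical_fov']/2))
    k=np.array([[f,0,m['cx']],[0,f,m['cy']],[0,0,1.]]); 
    if 'R' in m: R=np.array(m['R']);t=np.array(m['t'])
    else:
        s=read_state(); T=np.eye(4);T[:3,:3]=Ro.from_rotvec(s['tool_rot']).as_matrix();T[:3,3]=s['tool_pos']
        W=np.linalg.inv(T@np.array(m['mount'])); R=W[:3,:3];t=W[:3,3]
    return k,np.array(m['D'],float),R,t
def unproj(cam,uv,z):
    k,D,R,t=K(cam); p=cv2.undistortPoints(np.array(uv,float).reshape(-1,1,2),k,D).reshape(-1,2)
    d=np.c_[p,np.ones(len(p))]@R; c=-R.T@t; return c+d*((z-c[2])/d[:,2])[:,None]
def proj(cam,X):
    k,D,R,t=K(cam); return cv2.projectPoints(np.array(X,float).reshape(-1,1,3),cv2.Rodrigues(R)[0],t,k,D)[0].reshape(-1,2)
E
python3 - <<'E'
from h import *
s=read_state();print({k:np.round(v,3) for k,v in s.items()}); print(Ro.from_rotvec(s['tool_rot']).as_matrix().round(3))
for c in ['top','scene']:
    snap(c,c+'0.png'); m=K(c); print(c,(-m[2].T@m[3]).round(3))
for q in ['egg_base','lid','tabs','egg1','pan','stub_tip','button','handle','handle_hole','handle_mouth','pestle','brush','measuring_cup','bowl']:
    for c in ['top','scene']:
        print(q,c,[(np.round(d['position'],3).tolist(),round(d['conf'],2)) for d in finder.look_for(q,c)][:5])
E
```

```text
pics
{'time_s': np.float64(0.0), 'joints': array([ 1.038,  0.327, -0.194,  1.052,  0.   ,  1.437]), 'qvel': array([ 0.   , -0.002,  0.001, -0.001, -0.001, -0.001]), 'effort': array([ 0.0000e+00, -4.4339e+01,  2.6245e+01,  1.5000e-02,  0.0000e+00,
        0.0000e+00]), 'tool_pos': array([0.213, 0.506, 0.219]), 'tool_rot': array([-6.220e-01, -3.079e+00,  3.000e-03]), 'ft_force': array([-0.002,  0.252,  0.275]), 'torque': array([0.05 , 0.005, 0.012]), 'grasp_force': np.float64(0.0), 'gripper_width': np.float64(0.085)}
[[-0.922  0.388 -0.001]
 [ 0.388  0.922 -0.002]
 [ 0.    -0.002 -1.   ]]
top [ 0.482 -0.058  1.396]
scene [1.065 0.78  1.219]
egg_base top [([0.532, 0.204, 0.008], 0.81)]
egg_base scene [([0.58, -0.298, 0.02], 0.21)]
lid top [([0.536, 0.231, 0.069], 0.63)]
lid scene [([0.551, 0.245, 0.072], 0.83)]
tabs top [([0.537, 0.232, 0.071], 0.9)]
tabs scene [([0.545, 0.245, 0.072], 0.95)]
egg1 top []
egg1 scene [([0.577, -0.3, 0.016], 0.29)]
pan top [([0.572, -0.293, 0.011], 0.94), ([0.706, -0.126, 0.03], 0.71)]
pan scene [([0.58, -0.302, 0.018], 0.82)]
stub_tip top [([0.575, -0.297
[... 574 characters left out ...]
066, 0.022], 0.69), ([0.434, -0.539, 0.023], 0.51)]
handle_mouth top [([0.606, 0.406, 0.02], 0.8), ([0.421, -0.547, 0.021], 0.79), ([0.457, -0.077, 0.022], 0.53)]
handle_mouth scene [([0.61, 0.414, 0.017], 0.94), ([0.461, -0.073, 0.024], 0.87), ([0.432, -0.535, 0.019], 0.64)]
pestle top [([0.706, -0.125, 0.031], 0.57)]
pestle scene [([0.716, -0.117, 0.031], 0.82)]
brush top [([0.336, 0.424, 0.008], 0.8)]
brush scene [([0.338, 0.432, 0.016], 0.68)]
measuring_cup top [([0.36, -0.275, 0.015], 0.73), ([0.568, -0.295, 0.012], 0.52)]
measuring_cup scene [([0.369, -0.283, 0.026], 0.65)]
bowl top [([0.759, 0.114, 0.016], 0.8), ([0.536, 0.232, 0.067], 0.18)]
bowl scene [([0.747, 0.095, 0.018], 0.94)]
```

```bash
python3 - <<'E'
import cv2,numpy as np
a=cv2.imread('pics/top0.png'); cv2.imwrite('pics/top0b.png',cv2.resize(a,(800,600),interpolation=cv2.INTER_CUBIC))
E
```

```text
(no output)
```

View pics/top0b.png

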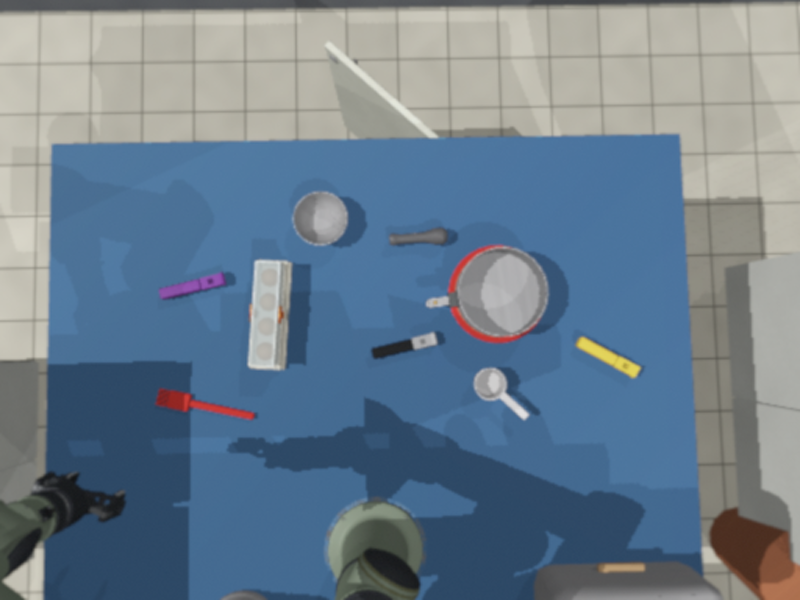

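View pics/scene0.png

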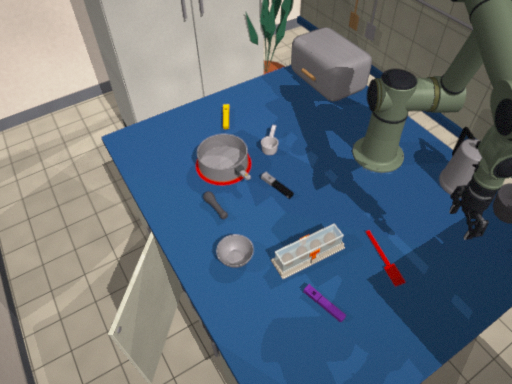

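Top view (800×600): the keeper is at (269,315) with orange tabs at (252,313) and (283,316). The pan is at (500,292), its stub pointing left to (430,302). Three things could pass for the handle: black and steel at (405,345), purple at (193,286) and yellow at (608,357). I choose the black one, whose steel mouth is at (437,339). Next I'll hover over the keeper.

```bash
cat >> h.py <<'E'
def pose():
    s=read_state(); M=Ro.from_rotvec(s['tool_rot']).as_matrix(); return np.array(s['tool_pos']),M,np.degrees(np.arctan2(M[1,1],M[0,1]))
def plan(*wps):
    "waypoints (x,y,z,yaw_of_tool_y_deg) -> shares from the present pose; z flat"
    p,M,yaw=pose()
    for w in wps:
        print(w,'->',(M.T@(np.array(w[:3])-p)/0.75).round(4).tolist(), 'turn',round(-((w[3]-yaw+180)%360-180)/90,4))
E
python3 - <<'E'
from h import *
print(np.round(viewer.camera_model('wrist')['mount'],3), viewer.camera_model('wrist')['vertical_fov'])
print(pose()[2]); plan((0.53,0.235,0.33,86))
a=cv2.imread('pics/top0.png'); cv2.imwrite('pics/crop1.png',cv2.resize(a[200:240,225:300],None,fx=8,fy=8,interpolation=cv2.INTER_CUBIC))
E
```

```text
[[ 0.    -0.965 -0.261  0.066]
 [ 1.     0.    -0.    -0.   ]
 [ 0.001 -0.261  0.965 -0.153]
 [ 0.     0.     0.     1.   ]] 60.44583498490606
67.14939860658492
(0.53, 0.235, 0.33, 86) -> [-0.5296, -0.1702, -0.1464] turn -0.2095
```

View pics/crop1.png

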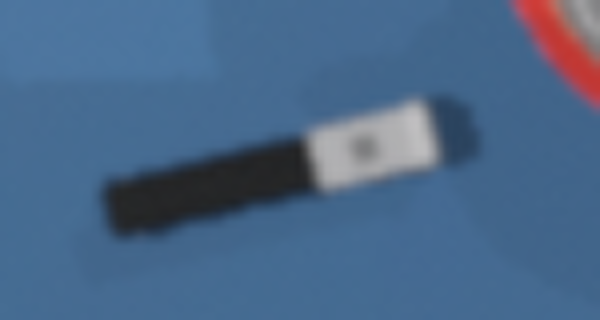

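The crop confirms it: black grip from (105,205), steel tube with the hole at (362,148), mouth at (435,130). Moving to hover.

Emit:
{"method": "drive_tool", "body": {"commands": [[[-0.265,-0.085,-0.146],-0.209],[[-0.265,-0.085,-0.146],-0.209],[[-0.265,-0.085,-0.146],-0.209],[[-0.35,-0.11,-0.146],-0.209],[[-0.35,-0.11,-0.146],-0.209]], "jaw": 1}}

```text
time_s: 2.12
tool_pos: [0.4251, 0.3275, 0.3307]
tool_rot: [0.112, 3.138, 0.001]
ft_force: [-0.1, 0.4, -0.4]
gripper_width: 0.0854
grasp_force: 0.0
```

```bash
python3 - <<'E'
from h import *
print(pose()); plan((0.53,0.235,0.33,86))
E
```

```text
(array([0.42511521, 0.32746928, 0.33069811]), array([[-9.97461635e-01,  7.11936301e-02,  1.32414584e-03],
       [ 7.11945971e-02,  9.97462201e-01,  6.97990875e-04],
       [-1.27109292e-03,  7.90491149e-04, -9.99998880e-01]]), np.float64(85.91745046874836))
(0.53, 0.235, 0.33, 86) -> [-0.1483, -0.113, 0.001] turn -0.0009
```

Emit:
{"method": "drive_tool", "body": {"commands": [[[-0.074,-0.056,0],0],[[-0.148,-0.113,0],0],[[-0.148,-0.113,0],0],[[-0.148,-0.113,0],0],[[-0.148,-0.113,0],0]]}}

```text
time_s: 2.75
tool_pos: [0.5271, 0.2376, 0.3298]
tool_rot: [-0.108, -3.139, -0.001]
ft_force: [-0.6, 0.7, 0.7]
gripper_width: 0.0855
grasp_force: 0.0
```

```bash
python3 - <<'E'
from h import *
print(pose()[0],pose()[2]); snap('wrist','w1.png')
for q in ['tabs','lid','egg_base','hood_seat','egg1','tab_left']:
    print(q,[(np.round(d['position'],4).tolist(),round(d['conf'],2)) for d in finder.look_for(q,'wrist')][:5])
E
```

```text
[0.52714857 0.23757988 0.32979208] 86.04672207132197
tabs [([0.527, 0.2366, 0.0708], 0.84)]
lid [([0.5262, 0.236, 0.0664], 0.66)]
egg_base [([0.5087, 0.2596, 0.0042], 0.94)]
hood_seat [([0.5099, 0.2548, 0.0002], 0.61)]
egg1 [([0.3517, 0.4442, 0.0113], 0.25), ([0.7057, -0.1167, 0.0314], 0.17)]
tab_left []
```

View pics/w1.png

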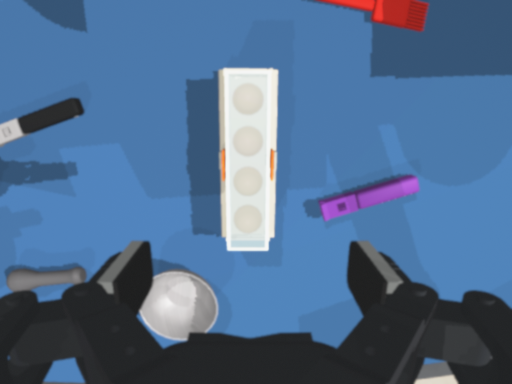

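The wrist view shows the keeper from (222,69) to (269,249), with tabs at (222,163) and (273,163) and what look like four eggs. The purple look-alike is to the right.

```bash
python3 - <<'E'
from h import *
im=cv2.imread('pics/w1.png').astype(int);b,g,r=im[...,0],im[...,1],im[...,2]
m=((r-b>100)&(r>150)&(g>50)&(g<190)).astype('uint8'); m[:,:150]=0;m[:,320:]=0;m[:60]=0;m[260:]=0
n,_,st,c=cv2.connectedComponentsWithStats(m); print(st[1:],c[1:])
w=(np.min(im,2)>150)
for v in range(66,256,6):
    u=np.where(w[v,200:300])[0]+200
    print(v,u.min() if len(u) else 0,u.max() if len(u) else 0,end=' | ')
# predicted outlines for guess (cx,cy,yaw)
E
```

```text
[[222 150   3  31  90]
 [271 150   3  30  76]] [[222.98888889 164.83333333]
 [271.85526316 163.31578947]]
66 0 0 | 72 219 278 | 78 219 277 | 84 219 277 | 90 220 277 | 96 220 277 | 102 219 277 | 108 220 277 | 114 220 277 | 120 220 276 | 126 220 276 | 132 220 276 | 138 220 276 | 144 220 276 | 150 225 275 | 156 225 276 | 162 225 276 | 168 220 276 | 174 225 275 | 180 225 275 | 186 221 275 | 192 221 275 | 198 221 275 | 204 221 274 | 210 221 274 | 216 221 274 | 222 222 274 | 228 222 274 | 234 222 274 | 240 226 269 | 246 227 268 | 252 0 0 |
```

```bash
python3 - <<'E'
import cv2
im=cv2.imread('pics/w1.png')[60:260,190:310]; cv2.imwrite('pics/w1c.png',cv2.resize(im,None,fx=3,fy=3,interpolation=cv2.INTER_CUBIC))
E
```

```text
(no output)
```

View pics/w1c.png

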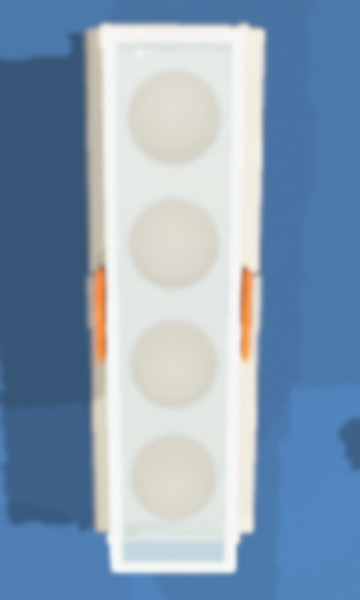

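```bash
python3 - <<'E'
from h import *
p=unproj('wrist',[(219,69),(278.5,69),(222,237.5),(274.5,237.5)],0.014);print(p.round(4),p.mean(0).round(4),np.linalg.norm(p[0]-p[1]),np.linalg.norm(p[0]-p[2]))
d=(p[2]+p[3]-p[0]-p[1]);print('base yaw',np.degrees(np.arctan2(d[1],d[0])))
h=unproj('wrist',[(225.5,69),(273,69),(227,251),(269,251)],0.068);print(h.round(4),h.mean(0).round(4));d=(h[2]+h[3]-h[0]-h[1]);print('hood yaw',np.degrees(np.arctan2(d[1],d[0])))
t=unproj('wrist',[(222.9,164.8),(271.9,163.3)],0.06);print(t.round(4),t.mean(0).round(4))
E
```

```text
[[0.4136 0.2031 0.014 ]
 [0.4192 0.2836 0.014 ]
 [0.658  0.1853 0.014 ]
 [0.6636 0.2657 0.014 ]] [0.5386 0.2344 0.014 ] 0.08065161542292071 0.24508550928150286
base yaw -4.17299046854401
[[0.4198 0.2153 0.068 ]
 [0.4237 0.2721 0.068 ]
 [0.6559 0.1968 0.068 ]
 [0.6598 0.2544 0.068 ]] [0.5398 0.2347 0.068 ]
hood yaw -4.388871558348276
[[0.5374 0.2013 0.06  ]
 [0.5398 0.265  0.06  ]] [0.5386 0.2332 0.06  ]
```

```bash
python3 - <<'E'
from h import *
print(pose()[0],pose()[2]); plan((0.539,0.234,0.10,85.8))
E
```

```text
[0.52776947 0.23712871 0.32989721] 86.0251010251352
(0.539, 0.234, 0.1, 85.8) -> [-0.0151, -0.0032, 0.3065] turn 0.0025
```

Emit:
{"method": "drive_tool", "body": {"commands": [[[-0.015,-0.003,0.08],0.002],[[-0.015,-0.003,0.16],0.002],[[-0.015,-0.003,0.23],0.002],[[-0.015,-0.003,0.306],0.002],[[-0.015,-0.003,0.306],0.002]]}}

```text
time_s: 3.72
tool_pos: [0.5352, 0.2325, 0.0962]
tool_rot: [-0.115, -3.13, 0.005]
ft_force: [0.0, -0.6, 0.6]
gripper_width: 0.0856
grasp_force: 0.0
```

```bash
python3 - <<'E'
from h import *
print(pose()[0],pose()[2]); im=snap('wrist','w2.png');plan((0.539,0.234,0.046,85.8))
im=cv2.imread('pics/w2.png').astype(int);b,g,r=im[...,0],im[...,1],im[...,2]
m=((r-b>100)&(r>150)&(g>50)&(g<190)).astype('uint8')
n,_,st,c=cv2.connectedComponentsWithStats(m); print([(s.tolist(),q.round(1).tolist(),unproj('wrist',[q],.062).round(4).tolist()) for s,q in zip(st[1:],c[1:]) if s[4]>30])
E
```

```text
[0.53518769 0.23250065 0.09621998] 85.79336922184757
(0.539, 0.234, 0.046, 85.8) -> [-0.0018, 0.0012, 0.0711] turn -0.0
[([197, 191, 7, 64, 333], [200.2, 221.2], [[0.5396, 0.2025, 0.062]]), ([302, 190, 8, 64, 347], [305.1, 222.0], [[0.5448, 0.2667, 0.062]])]
```

View pics/w2.png

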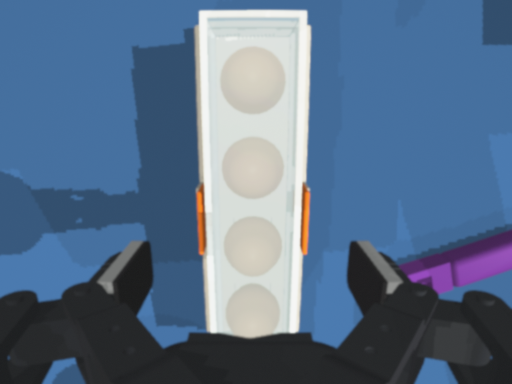

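The tabs are at (200,221) and (305,222), so the jaws are centred on them. Descending and squeezing.

Emit:
{"method": "drive_tool", "body": {"commands": [[[-0.003,0.001,0.04],0],[[-0.003,0.001,0.068],0],[[-0.003,0.001,0.068],0],[[-0.003,0.001,0.068],0],[[-0.003,0.001,0.068],0]]}}

```text
time_s: 4.4
tool_pos: [0.543, 0.2345, 0.0512]
tool_rot: [0.115, 3.136, 0.002]
ft_force: [0.3, -0.6, 0.2]
gripper_width: 0.0854
grasp_force: 0.0
```

Emit:
{"method": "drive_tool", "body": {"commands": [[[0,0,0],0],[[0,0,0],0],[[0,0,0],0],[[0,0,0],0],[[0,0,0],0]], "jaw": 0.1}}

```text
time_s: 5.03
tool_pos: [0.5424, 0.234, 0.0517]
tool_rot: [0.116, 3.137, -0.0]
ft_force: [-3.3, -2.4, 16.5]
gripper_width: 0.0505
grasp_force: 69.0
```

```bash
python3 - <<'E'
from h import *
s=read_state();print(s['gripper_width'],s['grasp_force'],s['ft_force'],pose()[0])
snap('wrist','w3.png'); snap('scene'); print(finder.look_for('lid','scene')[:1])
E
```

```text
0.050453640377737474 68.99504141050784 [-3.26649215 -2.39395647 16.52488056] [0.54242058 0.23399952 0.05169012]
[{'position': [0.5675, 0.2439, 0.072], 'conf': 0.85}]
```

View pics/w3.png

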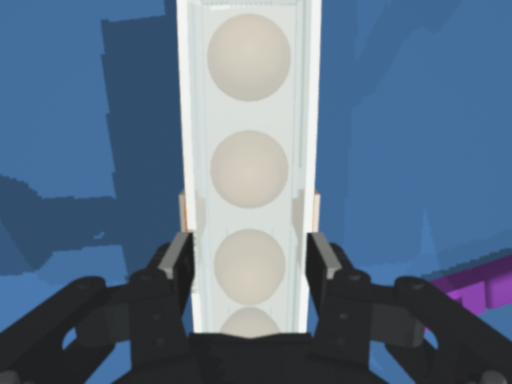

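The jaws grip the tab area at (190,250) and (310,250). Lifting slowly, then checking.

Emit:
{"method": "drive_tool", "body": {"commands": [[[0,0,-0.01],0],[[0,0,-0.025],0],[[0,0,-0.05],0],[[0,0,-0.1],0],[[0,0,-0.17],0]]}}

```text
time_s: 5.8
tool_pos: [0.5402, 0.2337, 0.1767]
tool_rot: [-0.116, -3.136, 0.002]
ft_force: [1.3, -0.6, -1.8]
gripper_width: 0.0505
grasp_force: 68.3
```

```bash
python3 - <<'E'
from h import *
s=read_state();print(s['gripper_width'],s['grasp_force'],s['ft_force'],pose()[0])
a=snap('wrist');b=snap('scene'); print(finder.look_for('lid','scene')[:1],finder.look_for('egg1','scene'))
c=cv2.resize(b[200:330,200:400],(512,333)); cv2.imwrite('pics/w4.png',np.hstack([cv2.resize(a,(400,300)),cv2.resize(c,(400,300))])[:,:,::-1])
E
```

```text
0.05048141607371848 68.28782736556605 [ 1.30917231 -0.57865908 -1.81787983] [0.54023167 0.23371102 0.17665705]
[{'position': [0.5712, 0.2487, 0.1995], 'conf': 0.9}] [{'position': [0.5715, 0.2358, 0.0502], 'conf': 0.67}, {'position': [0.4647, -0.0712, 0.0236], 'conf': 0.61}, {'position': [0.5192, 0.2428, 0.0476], 'conf': 0.55}, {'position': [0.4562, 0.2485, 0.0483], 'conf': 0.46}]
```

View pics/w4.png

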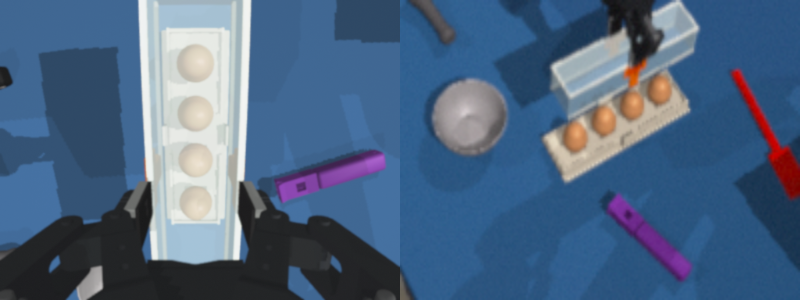

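The hood is off and four eggs stand in the cups. I'll set the hood down beside the keeper, at about (0.52, 0.10).

```bash
python3 - <<'E'
from h import *
plan((0.52,0.10,0.18,85.8),(0.52,0.10,0.06,85.8),(0.52,0.10,0.038,85.8))
E
```

```text
(0.52, 0.1, 0.18, 85.8) -> [0.0164, -0.1808, -0.0031] turn -0.0002
(0.52, 0.1, 0.06, 85.8) -> [0.0168, -0.181, 0.1569] turn -0.0002
(0.52, 0.1, 0.038, 85.8) -> [0.0168, -0.181, 0.1863] turn -0.0002
```

Emit:
{"method": "drive_tool", "body": {"commands": [[[0.008,-0.08,-0.003],0],[[0.016,-0.15,-0.003],0],[[0.017,-0.181,0.06],0],[[0.017,-0.181,0.13],0],[[0.017,-0.181,0.16],0]]}}

```text
time_s: 6.62
tool_pos: [0.5148, 0.0989, 0.0523]
tool_rot: [-0.117, -3.132, 0.001]
ft_force: [0.3, -0.2, -0.9]
gripper_width: 0.0505
grasp_force: 68.5
```

```bash
python3 - <<'E'
from h import *
print(pose()[0]);plan((0.52,0.10,0.038,85.8))
E
```

```text
[0.51475371 0.0988562  0.05229009]
(0.52, 0.1, 0.038, 85.8) -> [-0.007, 0.0021, 0.019] turn -0.001
```

Emit:
{"method": "drive_tool", "body": {"commands": [[[0,0,0.008],0],[[0,0,0.013],0],[[0,0,0.018],0],[[0,0,0.018],0],[[0,0,0.018],0]]}}

```text
time_s: 7.25
tool_pos: [0.5193, 0.0997, 0.0438]
tool_rot: [0.115, 3.138, 0.0]
ft_force: [-0.6, -0.9, -1.7]
gripper_width: 0.0503
grasp_force: 68.5
```

Emit:
{"method": "drive_tool", "body": {"commands": [[[0,0,0],0],[[0,0,0],0],[[0,0,0],0],[[0,0,0],0],[[0,0,0],0]], "jaw": 1}}

```text
time_s: 7.88
tool_pos: [0.5188, 0.0996, 0.0432]
tool_rot: [-0.116, -3.139, 0.0]
ft_force: [-0.1, -0.4, 0.5]
gripper_width: 0.0851
grasp_force: 0.0
```

Emit:
{"method": "drive_tool", "body": {"commands": [[[0,0,-0.08],0],[[0,0,-0.16],0],[[0,0,-0.24],0],[[0,0,-0.3],0],[[0,0,-0.3],0]]}}

```text
time_s: 8.5
tool_pos: [0.5212, 0.0998, 0.2723]
tool_rot: [0.115, 3.132, 0.001]
ft_force: [-0.1, -0.0, -0.8]
gripper_width: 0.0849
grasp_force: 0.0
```

```bash
python3 - <<'E'
from h import *
print(pose()[0],pose()[2]);plan((0.51,0.20,0.27,85.8))
E
```

```text
[0.52119104 0.09979146 0.2722547 ] 85.78312126753958
(0.51, 0.2, 0.27, 85.8) -> [0.0247, 0.1321, 0.0029] turn -0.0002
```

Emit:
{"method": "drive_tool", "body": {"commands": [[[0.025,0.07,0],0],[[0.025,0.132,0],0],[[0.025,0.132,0],0],[[0.025,0.132,0],0],[[0.025,0.132,0],0]]}}

```text
time_s: 9.12
tool_pos: [0.5073, 0.1987, 0.2676]
tool_rot: [-0.118, -3.138, 0.001]
ft_force: [0.2, 1.0, 0.1]
gripper_width: 0.0855
grasp_force: 0.0
```

```bash
python3 - <<'E'
from h import *
import time
print(pose()[0]);im=snap('wrist','w5.png');print(pose()[0])
b=cv2.imread('pics/w5.png');hsv=cv2.cvtColor(b,cv2.COLOR_BGR2HSV).astype(int)
m=((hsv[...,0]<20)&(hsv[...,1]>60)&(hsv[...,2]>100)).astype('uint8');m[300:]=0
n,_,st,c=cv2.connectedComponentsWithStats(m); print([(s.tolist(),q.round(1).tolist(),unproj('wrist',[q],.04)[0].round(4).tolist()) for s,q in zip(st[1:],c[1:]) if s[4]>60])
for d in finder.look_for('egg1','wrist'): print(np.round(d['position'],4),d['conf'])
for q in ['lid','tabs']: print(q,[(np.round(d['position'],4),d['conf']) for d in finder.look_for(q,'wrist')])
E
```

```text
[0.50726567 0.19868522 0.26763176]
[0.50740922 0.19867893 0.26787153]
[([365, 0, 115, 36, 1998], [440.5, 12.9], [0.3549, 0.4222, 0.04]), ([265, 95, 35, 36, 999], [282.0, 113.0], [0.4549, 0.2389, 0.04]), ([264, 144, 35, 35, 943], [281.2, 160.9], [0.5096, 0.2351, 0.04]), ([190, 158, 13, 37, 287], [195.2, 174.0], [0.5176, 0.133, 0.04]), ([136, 161, 7, 34, 127], [138.8, 177.0], [0.5161, 0.0649, 0.04]), ([264, 190, 34, 33, 843], [280.0, 205.7], [0.5643, 0.231, 0.04]), ([263, 232, 33, 33, 812], [279.1, 247.5], [0.6193, 0.2271, 0.04])]
[0.6146 0.2298 0.0532] 0.92
[0.5614 0.2295 0.0564] 0.76
[0.4528 0.2327 0.0519] 0.7
[0.5074 0.2344 0.0521] 0.67
[0.5277 0.2278 0.0118] 0.55
lid [(array([0.5027, 0.1058, 0.0502]), 0.72), (array([0.5225, 0.2305, 0.0138]), 0.63), (array([0.5156, 0.1338, 0.0443]), 0.61)]
tabs [(array([0.5008, 0.1067, 0.0556]), 0.92)]
```

View pics/w5.png

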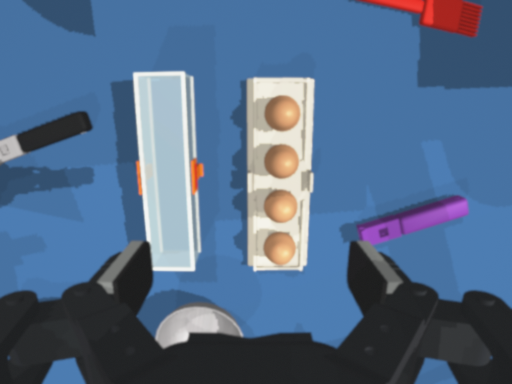

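The hood rests at (168,170) in the picture, and the four eggs are at (282,113), (281,161), (280,206) and (279,247). The base centre is (0.539, 0.2335), yaw −4.1°.

```bash
python3 - <<'E'
from h import *
plan((0.6225,0.2275,0.12,85.9),(0.6225,0.2275,0.08,85.9))
E
```

```text
(0.6225, 0.2275, 0.12, 85.9) -> [-0.15, 0.0494, 0.1976] turn -0.0021
(0.6225, 0.2275, 0.08, 85.9) -> [-0.15, 0.0494, 0.2509] turn -0.0021
```

Emit:
{"method": "drive_tool", "body": {"commands": [[[-0.06,0.025,0.04],0],[[-0.12,0.049,0.1],0],[[-0.15,0.049,0.17],0],[[-0.15,0.049,0.22],0],[[-0.15,0.049,0.25],0]]}}

```text
time_s: 9.95
tool_pos: [0.6213, 0.2271, 0.0776]
tool_rot: [-0.117, -3.136, 0.002]
ft_force: [0.5, 0.0, 0.8]
gripper_width: 0.0855
grasp_force: 0.0
```

Emit:
{"method": "drive_tool", "body": {"commands": [[[0,0,0],0],[[0,0,0],0],[[0,0,0],0],[[0,0,0],0],[[0,0,0],0]]}}

```text
time_s: 10.58
tool_pos: [0.6227, 0.2283, 0.0814]
tool_rot: [0.116, 3.138, 0.0]
ft_force: [0.1, 0.2, -0.3]
gripper_width: 0.0855
grasp_force: 0.0
```

```bash
python3 - <<'E'
from h import *
print(pose()[0]);plan((0.6225,0.2275,0.033,85.9))
E
```

```text
[0.62265958 0.22825469 0.0813897 ]
(0.6225, 0.2275, 0.033, 85.9) -> [0.0002, -0.001, 0.0645] turn -0.0013
```

Emit:
{"method": "drive_tool", "body": {"commands": [[[0,-0.001,0.03],0],[[0,-0.001,0.055],0],[[0,-0.001,0.064],0],[[0,-0.001,0.064],0],[[0,-0.001,0.064],0]]}}

```text
time_s: 11.2
tool_pos: [0.6229, 0.2275, 0.0333]
tool_rot: [0.116, 3.138, 0.0]
ft_force: [0.4, -0.6, 0.4]
gripper_width: 0.0856
grasp_force: 0.0
```

Emit:
{"method": "drive_tool", "body": {"commands": [[[0,0,0],0],[[0,0,0],0],[[0,0,0],0],[[0,0,0],0],[[0,0,0],0]], "jaw": -0.2}}

```text
time_s: 11.82
tool_pos: [0.6224, 0.2276, 0.0329]
tool_rot: [0.115, 3.139, 0.001]
ft_force: [0.2, 0.4, 1.1]
gripper_width: 0.0346
grasp_force: 0.5
```

Emit:
{"method": "drive_tool", "body": {"commands": [[[0,0,0],0],[[0,0,0],0],[[0,0,-0.01],0],[[0,0,-0.03],0],[[0,0,-0.06],0]], "jaw": -0.4}}

```text
time_s: 12.45
tool_pos: [0.6216, 0.227, 0.0781]
tool_rot: [-0.116, -3.138, 0.001]
ft_force: [0.2, 0.8, -0.6]
gripper_width: 0.0294
grasp_force: 60.8
```

Emit:
{"method": "drive_tool", "body": {"commands": [[[0,0,-0.03],0],[[0,0,-0.08],0],[[0,0,-0.12],0],[[0,0,-0.16],0],[[0,0,-0.16],0]]}}

```text
time_s: 13.08
tool_pos: [0.6241, 0.2276, 0.2015]
tool_rot: [0.116, 3.134, 0.002]
ft_force: [0.6, 0.2, -0.4]
gripper_width: 0.0294
grasp_force: 60.8
```

```bash
python3 - <<'E'
from h import *
s=read_state();print(s['gripper_width'],s['grasp_force'],s['ft_force'],pose()[0])
a=snap('wrist'); cv2.imwrite('pics/w6.png',a[:,:,::-1]);plan((0.60,-0.05,0.24,85.9))
E
```

```text
0.029429872128328954 60.803583562374115 [ 0.55672346  0.18229459 -0.41560578] [0.62410329 0.22761568 0.20148734]
(0.6, -0.05, 0.24, 85.9) -> [0.0032, -0.371, -0.0544] turn -0.0014
```

View pics/w6.png

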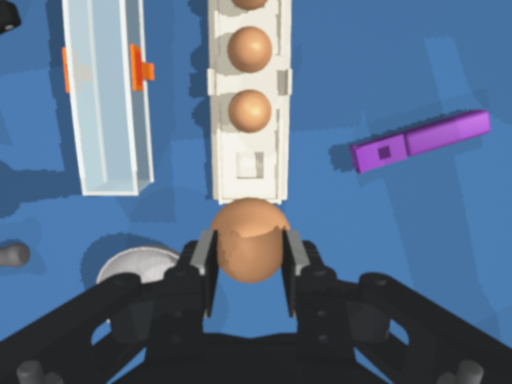

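The egg is held at (250,240). I'll carry it to the pan and locate the pan on arrival.

Emit:
{"method": "drive_tool", "body": {"commands": [[[0.003,-0.08,-0.05],0],[[0.003,-0.16,-0.054],0],[[0.003,-0.24,-0.054],0],[[0.003,-0.32,-0.054],0],[[0.003,-0.371,-0.054],0]]}}

```text
time_s: 13.75
tool_pos: [0.5981, -0.0527, 0.2368]
tool_rot: [-0.119, -3.137, 0.0]
ft_force: [1.1, 0.4, -0.7]
gripper_width: 0.0288
grasp_force: 61.0
```

Emit:
{"method": "drive_tool", "body": {"commands": [[[0,-0.07,0],0],[[0,-0.14,0],0],[[0,-0.2,0],0],[[0,-0.2,0],0],[[0,-0.2,0],0]]}}

```text
time_s: 14.38
tool_pos: [0.5878, -0.1991, 0.237]
tool_rot: [-0.116, -3.137, -0.002]
ft_force: [-0.7, 0.3, -0.7]
gripper_width: 0.0293
grasp_force: 61.0
```

Emit:
{"method": "drive_tool", "body": {"commands": [[[0,0,0],0],[[0,0,0],0],[[0,0,0],0],[[0,0,0],0],[[0,0,0],0]]}}

```text
time_s: 15.0
tool_pos: [0.5885, -0.1994, 0.2382]
tool_rot: [0.115, 3.139, -0.0]
ft_force: [0.1, -0.1, -0.1]
gripper_width: 0.0293
grasp_force: 61.0
```

```bash
python3 - <<'E'
from h import *
s=read_state();print(s['gripper_width'],s['grasp_force'],pose()[0],pose()[2])
snap('wrist','w7.png')
for q in ['pan','stub_tip','button','button_seat','handle','handle_hole','handle_mouth','measuring_cup','egg1']: print(q,[(np.round(d['position'],4).tolist(),round(d['conf'],2)) for d in finder.look_for(q,'wrist')])
E
```

```text
0.029284697126691912 61.001897156238556 [ 0.58854816 -0.19944529  0.23822464] 85.78849688252697
pan [([0.5683, -0.3032, 0.0109], 0.82)]
stub_tip [([0.568, -0.306, 0.012], 0.66)]
button [([0.5528, -0.149, 0.0681], 0.39)]
button_seat [([0.5655, -0.3037, 0.0095], 0.91)]
handle [([0.4586, -0.0761, 0.023], 0.91), ([0.4635, -0.4776, 0.0131], 0.63), ([0.5649, -0.3047, 0.0083], 0.6)]
handle_hole [([0.4633, -0.0789, 0.0247], 0.91), ([0.455, -0.4789, 0.013], 0.77)]
handle_mouth [([0.4625, -0.0808, 0.0209], 0.6), ([0.4584, -0.4754, 0.0101], 0.49)]
measuring_cup []
egg1 [([0.5798, -0.1944, 0.2596], 0.91)]
```

View pics/w7.png

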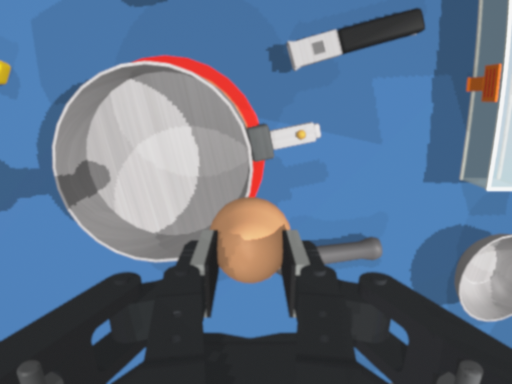

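The pan rim spans (53,155) to (253,165), with its centre near (152,160). The stub runs from (260,141) to (319,131) with the button at (301,134). The handle is at (355,33).

```bash
cat >> h.py <<'E'
from scipy.optimize import least_squares
E
python3 - <<'E'
from h import *
im=cv2.imread('pics/w7.png');hsv=cv2.cvtColor(im,cv2.COLOR_BGR2HSV).astype(int)
m=((hsv[...,0]>12)&(hsv[...,0]<30)&(hsv[...,1]>110)&(hsv[...,2]>120)).astype('uint8');m[:110]=0;m[155:]=0;m[:,:280]=0;m[:,330:]=0
mm=cv2.moments(m,True);bt=(mm['m10']/mm['m00'],mm['m01']/mm['m00']);print('btn px',bt,mm['m00'])
B=unproj('wrist',[bt],.068)[0]
rp=[(53,155),(60,120),(80,92),(110,70),(150,62),(58,185),(75,218),(100,243),(135,258),(165,261)]
P=unproj('wrist',rp,.08)[:,:2]
s=least_squares(lambda q:np.hypot(*(P-q[:2]).T)-q[2],[.57,-.3,.1]);print('rim',s.x.round(4),(s.fun*1000).round(1))
T=unproj('wrist',[(319.5,131)],.058)[0];S=unproj('wrist',[(272,139.5)],.066)[0]
print('button',B.round(4),'tip',T.round(4),'bracket',S.round(4))
c=s.x[:2]
for n,X,r in (('b',B,.151),('t',T,.171)): d=X[:2]-c;print(n,np.hypot(*d),np.degrees(np.arctan2(d[1],d[0])))
E
```

```text
btn px (300.6734693877551, 134.20408163265307) 49.0
rim [ 0.5769 -0.2952  0.0982] [ 0.6  0.4 -1.3 -0.2  0.7 -0.  -0.3  0.6 -0.3 -0.1]
button [ 0.5555 -0.1476  0.068 ] tip [ 0.5546 -0.127   0.058 ] bracket [ 0.5589 -0.1756  0.066 ]
b 0.14913198460369473 98.24180820018783
t 0.1695953759271987 97.55200530784307
```

```bash
python3 - <<'E'
from h import *
plan((0.527,-0.297,0.12,85.9),(0.527,-0.297,0.07,85.9))
E
```

```text
(0.527, -0.297, 0.12, 85.9) -> [0.0722, -0.1356, 0.1576] turn -0.0014
(0.527, -0.297, 0.07, 85.9) -> [0.0722, -0.1356, 0.2242] turn -0.0014
```

Emit:
{"method": "drive_tool", "body": {"commands": [[[0.035,-0.068,0.02],0],[[0.072,-0.135,0.06],0],[[0.072,-0.135,0.11],0],[[0.072,-0.135,0.157],0],[[0.072,-0.135,0.19],0]]}}

```text
time_s: 16.12
tool_pos: [0.5264, -0.2964, 0.094]
tool_rot: [-0.117, -3.138, -0.001]
ft_force: [0.1, 0.2, -0.4]
gripper_width: 0.0293
grasp_force: 61.1
```

Emit:
{"method": "drive_tool", "body": {"commands": [[[0,0,0.015],0],[[0,0,0.03],0],[[0,0,0.03],0],[[0,0,0.03],0],[[0,0,0.03],0]]}}

```text
time_s: 16.75
tool_pos: [0.5278, -0.2969, 0.074]
tool_rot: [0.115, 3.138, -0.001]
ft_force: [0.0, -0.3, -0.9]
gripper_width: 0.0296
grasp_force: 61.1
```

```bash
python3 - <<'E'
from h import *
plan((0.527,-0.297,0.0415,85.9))
E
```

```text
(0.527, -0.297, 0.0415, 85.9) -> [0.0011, -0.0001, 0.0434] turn -0.0013
```

Emit:
{"method": "drive_tool", "body": {"commands": [[[0,0,0.015],0],[[0,0,0.028],0],[[0,0,0.036],0],[[0,0,0.041],0],[[0,0,0.041],0]]}}

```text
time_s: 17.38
tool_pos: [0.527, -0.2964, 0.042]
tool_rot: [-0.116, -3.139, -0.001]
ft_force: [0.4, -0.0, -0.3]
gripper_width: 0.0292
grasp_force: 61.1
```

Emit:
{"method": "drive_tool", "body": {"commands": [[[0,0,0],0],[[0,0,0],0],[[0,0,0],0],[[0,0,0],0],[[0,0,0],0]]}}

```text
time_s: 18.0
tool_pos: [0.5272, -0.2966, 0.0425]
tool_rot: [0.116, 3.139, -0.0]
ft_force: [0.6, 0.8, -0.6]
gripper_width: 0.0293
grasp_force: 61.0
```

Emit:
{"method": "drive_tool", "body": {"commands": [[[0,0,0.001],0],[[0,0,0.002],0],[[0,0,0.002],0],[[0,0,0.002],0],[[0,0,0.002],0]]}}

```text
time_s: 18.62
tool_pos: [0.5273, -0.2966, 0.041]
tool_rot: [0.116, 3.139, -0.0]
ft_force: [0.3, 0.5, -0.6]
gripper_width: 0.0292
grasp_force: 61.0
```

Emit:
{"method": "drive_tool", "body": {"commands": [[[0,0,0],0],[[0,0,0],0],[[0,0,0],0],[[0,0,0],0],[[0,0,0],0]], "jaw": 0.2}}

```text
time_s: 19.25
tool_pos: [0.5272, -0.2965, 0.0409]
tool_rot: [-0.116, -3.139, 0.0]
ft_force: [0.1, -0.4, -0.9]
gripper_width: 0.0516
grasp_force: 0.0
```

Emit:
{"method": "drive_tool", "body": {"commands": [[[0,0,-0.02],0],[[0,0,-0.06],0],[[0,0,-0.12],0],[[0,0,-0.2],0],[[0,0,-0.24],0]]}}

```text
time_s: 19.88
tool_pos: [0.5285, -0.2974, 0.226]
tool_rot: [0.115, 3.135, -0.005]
ft_force: [0.9, 0.5, -1.3]
gripper_width: 0.0512
grasp_force: 0.0
```

```bash
python3 - <<'E'
from h import *
s=read_state();print(s['gripper_width'],pose()[0]);snap('wrist','w8.png')
for d in finder.look_for('egg1','wrist'): print(np.round(d['position'],4),d['conf'])
plan((0.5666,0.2316,0.22,85.9))
E
```

```text
0.05122031045026748 [ 0.52850489 -0.29741931  0.22597158]
[ 0.5231 -0.2926  0.0601] 0.64
(0.5666, 0.2316, 0.22, 85.9) -> [0.0025, 0.708, 0.0055] turn -0.0013
```

Emit:
{"method": "drive_tool", "body": {"commands": [[[0.001,0.08,0],0],[[0.001,0.16,0],0],[[0.001,0.24,0],0],[[0.001,0.32,0],0],[[0.001,0.4,0],0]], "jaw": 1}}

```text
time_s: 20.6
tool_pos: [0.5479, 0.0046, 0.2206]
tool_rot: [-0.116, -3.139, -0.0]
ft_force: [1.9, 0.7, 0.5]
gripper_width: 0.0852
grasp_force: 0.0
```

Emit:
{"method": "drive_tool", "body": {"commands": [[[0.001,0.08,0],0],[[0.001,0.16,0],0],[[0.001,0.24,0],0],[[0.001,0.308,0.05],0],[[0.001,0.308,0.11],0]]}}

```text
time_s: 21.22
tool_pos: [0.565, 0.2371, 0.1379]
tool_rot: [0.107, 3.137, 0.002]
ft_force: [-0.0, -1.0, -0.6]
gripper_width: 0.0853
grasp_force: 0.0
```

Emit:
{"method": "drive_tool", "body": {"commands": [[[0,0,0.05],0],[[0,0,0.08],0],[[0,0,0.08],0],[[0,0,0.08],0],[[0,0,0.08],0]]}}

```text
time_s: 21.85
tool_pos: [0.5658, 0.2333, 0.0799]
tool_rot: [0.116, 3.137, 0.001]
ft_force: [0.7, -0.1, 1.0]
gripper_width: 0.0851
grasp_force: 0.0
```

```bash
python3 - <<'E'
from h import *
s=read_state();print(s['gripper_width'],pose()[0],pose()[2]);plan((0.5666,0.2316,0.033,85.9))
E
```

```text
0.08513620034290982 [0.56584845 0.23332184 0.07991065] 85.77244007464262
(0.5666, 0.2316, 0.033, 85.9) -> [-0.001, -0.0023, 0.0625] turn -0.0014
```

Emit:
{"method": "drive_tool", "body": {"commands": [[[-0.001,-0.002,0.03],0],[[-0.001,-0.002,0.055],0],[[-0.001,-0.002,0.062],0],[[-0.001,-0.002,0.062],0],[[-0.001,-0.002,0.062],0]]}}

```text
time_s: 22.48
tool_pos: [0.5663, 0.2318, 0.033]
tool_rot: [0.116, 3.138, 0.001]
ft_force: [0.6, 0.3, -0.3]
gripper_width: 0.0853
grasp_force: 0.0
```

Emit:
{"method": "drive_tool", "body": {"commands": [[[0,0,0],0],[[0,0,0],0],[[0,0,0],0],[[0,0,0],0],[[0,0,0],0]], "jaw": -0.4}}

```text
time_s: 23.1
tool_pos: [0.5657, 0.2319, 0.0324]
tool_rot: [0.115, 3.139, 0.001]
ft_force: [-0.0, 0.2, 4.3]
gripper_width: 0.0298
grasp_force: 65.6
```

Emit:
{"method": "drive_tool", "body": {"commands": [[[0,0,-0.02],0],[[0,0,-0.06],0],[[0,0,-0.12],0],[[0,0,-0.18],0],[[0,0,-0.22],0]]}}

```text
time_s: 23.72
tool_pos: [0.566, 0.2315, 0.2]
tool_rot: [0.116, 3.137, 0.0]
ft_force: [1.3, -0.2, -1.1]
gripper_width: 0.0299
grasp_force: 65.3
```

Emit:
{"method": "drive_tool", "body": {"commands": [[[-0.013,-0.075,0],0],[[-0.026,-0.15,0],0],[[-0.04,-0.225,0],0],[[-0.053,-0.3,0],0],[[-0.066,-0.375,0],0]]}}

```text
time_s: 24.35
tool_pos: [0.5938, -0.0545, 0.1976]
tool_rot: [0.116, 3.139, -0.001]
ft_force: [1.0, -0.3, 0.1]
gripper_width: 0.0294
grasp_force: 65.4
```

Emit:
{"method": "drive_tool", "body": {"commands": [[[-0.013,-0.075,0],0],[[-0.026,-0.15,0],0],[[-0.04,-0.225,0],0],[[-0.065,-0.322,0],0],[[-0.065,-0.322,0],0]]}}

```text
time_s: 24.98
tool_pos: [0.6244, -0.3014, 0.1968]
tool_rot: [-0.123, -3.139, 0.002]
ft_force: [0.1, 1.2, -0.8]
gripper_width: 0.0298
grasp_force: 65.4
```

```bash
python3 - <<'E'
from h import *
s=read_state();print(s['gripper_width'],s['grasp_force'],pose()[0],pose()[2]);snap('wrist','w9.png')
for d in finder.look_for('egg1','wrist'): print(np.round(d['position'],4),d['conf'])
plan((0.627,-0.297,0.075,85.9))
E
```

```text
0.029792803281412587 65.39338678121567 [ 0.62436652 -0.30140572  0.19677248] 85.50887323046814
[ 0.5262 -0.2922  0.0607] 0.69
[ 0.6202 -0.3056  0.217 ] 0.58
(0.627, -0.297, 0.075, 85.9) -> [-0.0035, 0.0024, 0.1621] turn -0.003
```

Emit:
{"method": "drive_tool", "body": {"commands": [[[0,0,0.06],0],[[0,0,0.11],0],[[0,0,0.15],0],[[0,0,0.162],0],[[0,0,0.162],0]]}}

```text
time_s: 25.7
tool_pos: [0.625, -0.2958, 0.0758]
tool_rot: [-0.114, -3.139, -0.001]
ft_force: [0.6, -0.2, -1.1]
gripper_width: 0.0297
grasp_force: 65.4
```

Emit:
{"method": "drive_tool", "body": {"commands": [[[0,0,0.015],0],[[0,0,0.028],0],[[0,0,0.036],0],[[0,0,0.042],0],[[0,0,0.042],0]]}}

```text
time_s: 26.32
tool_pos: [0.6247, -0.2969, 0.0435]
tool_rot: [-0.116, -3.139, -0.001]
ft_force: [-0.0, 0.4, -0.1]
gripper_width: 0.0296
grasp_force: 65.4
```

Emit:
{"method": "drive_tool", "body": {"commands": [[[0,0,0],0],[[0,0,0],0],[[0,0,0],0],[[0,0,0],0],[[0,0,0],0]]}}

```text
time_s: 26.95
tool_pos: [0.625, -0.297, 0.044]
tool_rot: [0.116, 3.139, 0.0]
ft_force: [-0.0, 0.0, -0.4]
gripper_width: 0.0294
grasp_force: 65.4
```

Emit:
{"method": "drive_tool", "body": {"commands": [[[0,0,0.002],0],[[0,0,0.004],0],[[0,0,0.005],0],[[0,0,0.005],0],[[0,0,0.005],0]]}}

```text
time_s: 27.58
tool_pos: [0.625, -0.297, 0.0402]
tool_rot: [0.116, 3.139, -0.0]
ft_force: [-0.9, 0.3, -0.2]
gripper_width: 0.0295
grasp_force: 65.4
```

Emit:
{"method": "drive_tool", "body": {"commands": [[[0,0,0],0],[[0,0,0],0],[[0,0,0],0],[[0,0,0],0],[[0,0,0],0]], "jaw": 0.2}}

```text
time_s: 28.2
tool_pos: [0.6249, -0.297, 0.0402]
tool_rot: [-0.116, -3.139, -0.0]
ft_force: [-0.4, 0.1, 0.4]
gripper_width: 0.051
grasp_force: 0.0
```

Emit:
{"method": "drive_tool", "body": {"commands": [[[0,0,-0.02],0],[[0,0,-0.06],0],[[0,0,-0.12],0],[[0,0,-0.18],0],[[0,0,-0.213],0]]}}

```text
time_s: 28.82
tool_pos: [0.6261, -0.2977, 0.2045]
tool_rot: [0.115, 3.135, -0.004]
ft_force: [0.3, -0.6, -0.3]
gripper_width: 0.0513
grasp_force: 0.0
```

Emit:
{"method": "drive_tool", "body": {"commands": [[[0.021,0.075,0],0],[[0.043,0.15,0],0],[[0.065,0.225,0],0],[[0.086,0.3,0],0],[[0.107,0.375,0],0]], "jaw": 1}}

```text
time_s: 29.45
tool_pos: [0.5654, -0.0089, 0.2014]
tool_rot: [0.116, 3.137, -0.0]
ft_force: [1.2, 0.9, -0.4]
gripper_width: 0.0854
grasp_force: 0.0
```

Emit:
{"method": "drive_tool", "body": {"commands": [[[0.021,0.075,0],0],[[0.043,0.15,0],0],[[0.065,0.225,0],0],[[0.096,0.3,0],0],[[0.096,0.322,0.05],0]]}}

```text
time_s: 30.08
tool_pos: [0.5128, 0.2397, 0.1662]
tool_rot: [0.108, 3.132, 0.005]
ft_force: [1.0, -0.1, -1.1]
gripper_width: 0.0853
grasp_force: 0.0
```

Emit:
{"method": "drive_tool", "body": {"commands": [[[0,0,0.06],0],[[0,0,0.11],0],[[0,0,0.11],0],[[0,0,0.11],0],[[0,0,0.11],0]]}}

```text
time_s: 30.7
tool_pos: [0.5133, 0.236, 0.0822]
tool_rot: [0.116, 3.136, 0.002]
ft_force: [0.2, -0.3, 0.3]
gripper_width: 0.0852
grasp_force: 0.0
```

```bash
python3 - <<'E'
from h import *
s=read_state();print(s['gripper_width'],pose()[0],pose()[2]);plan((0.5108,0.2356,0.033,85.9))
E
```

```text
0.085187281540345 [0.51327598 0.2359609  0.08215912] 85.76807021789787
(0.5108, 0.2356, 0.033, 85.9) -> [0.0035, -0.0008, 0.0655] turn -0.0015
```

Emit:
{"method": "drive_tool", "body": {"commands": [[[0.003,-0.001,0.03],0],[[0.003,-0.001,0.055],0],[[0.003,-0.001,0.065],0],[[0.003,-0.001,0.065],0],[[0.003,-0.001,0.065],0]]}}

```text
time_s: 31.32
tool_pos: [0.5102, 0.2352, 0.0322]
tool_rot: [0.116, 3.138, 0.001]
ft_force: [0.5, -0.2, -0.0]
gripper_width: 0.0858
grasp_force: 0.0
```

Emit:
{"method": "drive_tool", "body": {"commands": [[[0,0,0],0],[[0,0,0],0],[[0,0,0],0],[[0,0,0],0],[[0,0,0],0]], "jaw": -0.4}}

```text
time_s: 31.95
tool_pos: [0.5097, 0.2356, 0.0317]
tool_rot: [0.115, 3.139, 0.002]
ft_force: [-0.2, 2.4, 4.8]
gripper_width: 0.0301
grasp_force: 63.3
```

Emit:
{"method": "drive_tool", "body": {"commands": [[[0,0,-0.02],0],[[0,0,-0.06],0],[[0,0,-0.12],0],[[0,0,-0.18],0],[[0,0,-0.22],0]]}}

```text
time_s: 32.58
tool_pos: [0.5096, 0.2346, 0.199]
tool_rot: [0.116, 3.137, -0.001]
ft_force: [0.5, -1.0, -0.9]
gripper_width: 0.0299
grasp_force: 63.0
```

Emit:
{"method": "drive_tool", "body": {"commands": [[[-0.014,-0.07,0],0],[[-0.028,-0.14,0],0],[[-0.043,-0.21,0],0],[[-0.057,-0.28,0],0],[[-0.072,-0.35,0],0]]}}

```text
time_s: 33.2
tool_pos: [0.5433, -0.0328, 0.1967]
tool_rot: [-0.116, -3.139, 0.001]
ft_force: [1.4, -0.1, -0.8]
gripper_width: 0.0305
grasp_force: 63.1
```

Emit:
{"method": "drive_tool", "body": {"commands": [[[-0.014,-0.07,0],0.1],[[-0.028,-0.14,0],0.2],[[-0.043,-0.21,0],0.3],[[-0.06,-0.279,0],0.4],[[-0.06,-0.279,0],0.5]]}}

```text
time_s: 33.83
tool_pos: [0.5728, -0.2472, 0.1961]
tool_rot: [1.323, 2.849, -0.003]
ft_force: [-0.3, 0.7, 0.1]
gripper_width: 0.03
grasp_force: 63.2
```

Emit:
{"method": "drive_tool", "body": {"commands": [[[0,0,0],0.1],[[0,0,0],0.2],[[0,0,0],0.3],[[0,0,0],0.4],[[0,0,0],0.5]]}}

```text
time_s: 34.45
tool_pos: [0.5725, -0.2429, 0.1965]
tool_rot: [-2.307, -2.131, 0.002]
ft_force: [0.7, -0.1, -0.2]
gripper_width: 0.0302
grasp_force: 63.2
```

```bash
python3 - <<'E'
from h import *
s=read_state();print(s['gripper_width'],s['grasp_force'],pose()[0],pose()[2]);snap('wrist','w10.png');snap('top','t10.png')
for c in ['wrist','top']:
  for d in finder.look_for('egg1',c): print(c,np.round(d['position'],4),d['conf'])
plan((0.576,-0.242,0.075,-4.1))
E
```

```text
0.03022221882247701 63.176701068878174 [ 0.57250773 -0.24291004  0.19651024] -4.532748239806804
wrist [ 0.5182 -0.2784  0.0519] 0.8
wrist [ 0.6272 -0.2921  0.0589] 0.78
wrist [ 0.5709 -0.233   0.2172] 0.63
(0.576, -0.242, 0.075, -4.1) -> [0.0015, 0.0042, 0.1618] turn 0.0002
```

View pics/w10.png

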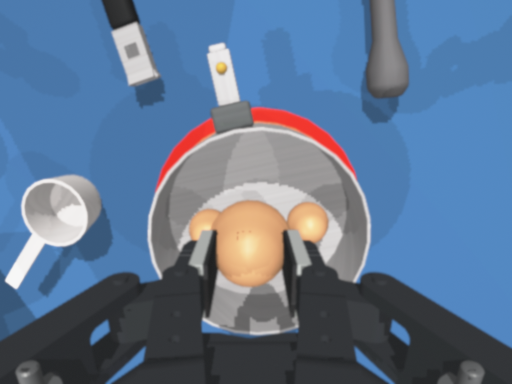

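The pan holds two eggs at (207,225) and (308,222), with room between them and the stub side. I'll place the third there.

Emit:
{"method": "drive_tool", "body": {"commands": [[[-0.007,0.004,0.05],0],[[-0.007,0.004,0.1],0],[[-0.007,0.004,0.14],0],[[-0.007,0.004,0.16],0],[[-0.007,0.004,0.16],0]]}}

```text
time_s: 35.28
tool_pos: [0.5753, -0.2479, 0.0755]
tool_rot: [-2.3, -2.138, 0.001]
ft_force: [-0.6, 0.0, -0.5]
gripper_width: 0.0302
grasp_force: 63.2
```

Emit:
{"method": "drive_tool", "body": {"commands": [[[0,0,0.012],0],[[0,0,0.024],0],[[0,0,0.034],0],[[0,0,0.04],0],[[0,0,0.04],0]]}}

```text
time_s: 35.9
tool_pos: [0.5756, -0.2481, 0.0457]
tool_rot: [-2.301, -2.138, 0.0]
ft_force: [0.0, 0.0, -0.3]
gripper_width: 0.03
grasp_force: 63.2
```

Emit:
{"method": "drive_tool", "body": {"commands": [[[0,0,0],0],[[0,0,0],0],[[0,0,0],0],[[0,0,0],0],[[0,0,0],0]]}}

```text
time_s: 36.52
tool_pos: [0.576, -0.2483, 0.0462]
tool_rot: [2.302, 2.138, 0.0]
ft_force: [0.5, 0.3, -1.4]
gripper_width: 0.0303
grasp_force: 63.2
```

Emit:
{"method": "drive_tool", "body": {"commands": [[[0.008,0,0],0],[[0.016,0,0],0],[[0.016,0,0.004],0],[[0.016,0,0.009],0],[[0.016,0,0.009],0]]}}

```text
time_s: 37.15
tool_pos: [0.5768, -0.2363, 0.0392]
tool_rot: [-2.302, -2.138, 0.0]
ft_force: [-0.2, 0.9, -1.2]
gripper_width: 0.0302
grasp_force: 63.2
```

Emit:
{"method": "drive_tool", "body": {"commands": [[[0,0,0],0],[[0,0,0],0],[[0,0,0],0],[[0,0,0],0],[[0,0,0],0]], "jaw": 0.15}}

```text
time_s: 37.78
tool_pos: [0.5768, -0.2363, 0.0395]
tool_rot: [2.302, 2.138, 0.0]
ft_force: [0.1, -0.1, -0.2]
gripper_width: 0.049
grasp_force: 0.0
```

Emit:
{"method": "drive_tool", "body": {"commands": [[[0,0,-0.02],0],[[0,0,-0.06],0],[[0,0,-0.12],0],[[0,0,-0.18],0],[[0,0,-0.213],0]]}}

```text
time_s: 38.4
tool_pos: [0.5779, -0.2369, 0.2034]
tool_rot: [2.298, 2.135, 0.002]
ft_force: [0.6, 0.5, 0.1]
gripper_width: 0.049
grasp_force: 0.0
```

Emit:
{"method": "drive_tool", "body": {"commands": [[[0,0,0],-0.1],[[0,0,0],-0.2],[[0,0,0],-0.3],[[0,0,0],-0.4],[[0,0,0],-0.5]], "jaw": 1}}

```text
time_s: 39.02
tool_pos: [0.5769, -0.2364, 0.2005]
tool_rot: [1.3, 2.859, -0.0]
ft_force: [-0.4, -1.0, -0.5]
gripper_width: 0.0853
grasp_force: 0.0
```

Emit:
{"method": "drive_tool", "body": {"commands": [[[0,0,0],-0.1],[[0,0,0],-0.2],[[0,0,0],-0.3],[[0,0,0],-0.4],[[0,0,0],-0.5]]}}

```text
time_s: 39.65
tool_pos: [0.5769, -0.2363, 0.2005]
tool_rot: [0.107, 3.139, -0.001]
ft_force: [-0.5, 0.3, 0.1]
gripper_width: 0.0855
grasp_force: 0.0
```

```bash
python3 - <<'E'
from h import *
s=read_state();print(s['gripper_width'],pose()[0],pose()[2]);snap('wrist','w11.png')
for d in finder.look_for('egg1','wrist'): print(np.round(d['position'],4),d['conf'])
plan((0.4549,0.2397,0.2,85.9))
E
```

```text
0.08546353425539022 [ 0.57691521 -0.23630746  0.20045773] 86.08012528389298
[ 0.5713 -0.2384  0.0619] 0.93
[ 0.5247 -0.2878  0.0607] 0.92
[ 0.6203 -0.2961  0.0575] 0.76
(0.4549, 0.2397, 0.2, 85.9) -> [0.2091, 0.621, -0.0001] turn -0.0014
```

Emit:
{"method": "drive_tool", "body": {"commands": [[[0.025,0.075,0],0],[[0.05,0.15,0],0],[[0.076,0.225,0],0],[[0.101,0.3,0],0],[[0.126,0.375,0],0]]}}

```text
time_s: 40.38
tool_pos: [0.5028, 0.0529, 0.2001]
tool_rot: [0.121, 3.138, 0.0]
ft_force: [1.2, 0.3, 1.0]
gripper_width: 0.0855
grasp_force: 0.0
```

Emit:
{"method": "drive_tool", "body": {"commands": [[[0.025,0.075,0],0],[[0.05,0.15,0],0],[[0.083,0.225,0],0],[[0.083,0.246,0.05],0],[[0.083,0.246,0.1],0]]}}

```text
time_s: 41.0
tool_pos: [0.4552, 0.2418, 0.1246]
tool_rot: [0.115, 3.136, 0.002]
ft_force: [0.2, 0.0, -0.9]
gripper_width: 0.0853
grasp_force: 0.0
```

Emit:
{"method": "drive_tool", "body": {"commands": [[[0,0,0.04],0],[[0,0,0.06],0],[[0,0,0.06],0],[[0,0,0.06],0],[[0,0,0.06],0]]}}

```text
time_s: 41.62
tool_pos: [0.4557, 0.24, 0.0804]
tool_rot: [0.116, 3.137, 0.001]
ft_force: [0.5, 0.3, -0.0]
gripper_width: 0.0854
grasp_force: 0.0
```

```bash
python3 - <<'E'
from h import *
s=read_state();print(s['gripper_width'],pose()[0],pose()[2]);plan((0.4549,0.2397,0.033,85.9))
E
```

```text
0.08543144924893435 [0.45574551 0.23999628 0.08039633] 85.74959440107372
(0.4549, 0.2397, 0.033, 85.9) -> [0.0012, -0.0005, 0.0632] turn -0.0017
```

Emit:
{"method": "drive_tool", "body": {"commands": [[[0.001,0,0.03],0],[[0.001,0,0.055],0],[[0.001,0,0.063],0],[[0.001,0,0.063],0],[[0.001,0,0.063],0]]}}

```text
time_s: 42.25
tool_pos: [0.4548, 0.2401, 0.0328]
tool_rot: [0.116, 3.138, 0.001]
ft_force: [-0.3, 0.5, -0.4]
gripper_width: 0.0853
grasp_force: 0.0
```

Emit:
{"method": "drive_tool", "body": {"commands": [[[0,0,0],0],[[0,0,0],0],[[0,0,0],0],[[0,0,0],0],[[0,0,0],0]], "jaw": -0.4}}

```text
time_s: 42.88
tool_pos: [0.4543, 0.24, 0.0323]
tool_rot: [0.116, 3.139, 0.001]
ft_force: [-0.7, 0.8, 5.3]
gripper_width: 0.0297
grasp_force: 66.0
```

Emit:
{"method": "drive_tool", "body": {"commands": [[[0,0,-0.02],0],[[0,0,-0.06],0],[[0,0,-0.12],0],[[0,0,-0.18],0],[[0,0,-0.22],0]]}}

```text
time_s: 43.5
tool_pos: [0.4545, 0.2399, 0.1998]
tool_rot: [0.116, 3.137, 0.001]
ft_force: [0.2, -0.2, -1.5]
gripper_width: 0.0298
grasp_force: 65.6
```

Emit:
{"method": "drive_tool", "body": {"commands": [[[-0.022,-0.076,0],0],[[-0.043,-0.152,0],0],[[-0.065,-0.228,0],0],[[-0.087,-0.304,0],0],[[-0.108,-0.38,0],0]]}}

```text
time_s: 44.12
tool_pos: [0.5138, -0.0523, 0.1977]
tool_rot: [0.116, 3.139, -0.0]
ft_force: [-0.3, 1.3, -0.3]
gripper_width: 0.0299
grasp_force: 65.7
```

Emit:
{"method": "drive_tool", "body": {"commands": [[[-0.022,-0.075,0],0.1],[[-0.043,-0.15,0],0.2],[[-0.065,-0.225,0],0.3],[[-0.09,-0.3,0],0.4],[[-0.111,-0.38,0],0.5]]}}

```text
time_s: 44.75
tool_pos: [0.576, -0.3424, 0.1976]
tool_rot: [1.315, 2.853, 0.0]
ft_force: [1.4, -0.1, -1.2]
gripper_width: 0.0296
grasp_force: 65.7
```

Emit:
{"method": "drive_tool", "body": {"commands": [[[0,0,0],0.1],[[0,0,0],0.2],[[0,0,0],0.3],[[0,0,0],0.4],[[0,0,0],0.5]]}}

```text
time_s: 45.38
tool_pos: [0.5755, -0.3406, 0.1974]
tool_rot: [-2.307, -2.132, 0.0]
ft_force: [-0.1, -0.5, -0.6]
gripper_width: 0.0293
grasp_force: 65.7
```

Emit:
{"method": "drive_tool", "body": {"commands": [[[0,0,0],0],[[0,0,0],0],[[0,0,0],0],[[0,0,0],0],[[0,0,0],0]]}}

```text
time_s: 46.0
tool_pos: [0.5758, -0.3407, 0.1969]
tool_rot: [-2.301, -2.138, 0.0]
ft_force: [-0.2, -0.0, -0.5]
gripper_width: 0.0294
grasp_force: 65.7
```

```bash
python3 - <<'E'
from h import *
s=read_state();print(s['gripper_width'],s['grasp_force'],pose()[0],pose()[2]);snap('wrist','w12.png')
for d in finder.look_for('egg1','wrist'): print(np.round(d['position'],4),d['conf'])
plan((0.575,-0.357,0.075,-4.1))
E
```

```text
0.029357799707692044 65.70026189088821 [ 0.57581513 -0.34072999  0.19690299] -4.2010369023723975
[ 0.5298 -0.2917  0.0594] 0.97
[ 0.5741 -0.2399  0.0629] 0.95
[ 0.6256 -0.2988  0.0612] 0.78
[ 0.5753 -0.3342  0.2209] 0.73
[ 0.5767 -0.2868  0.0095] 0.44
(0.575, -0.357, 0.075, -4.1) -> [-0.0217, 0.0005, 0.1625] turn -0.0012
```

Emit:
{"method": "drive_tool", "body": {"commands": [[[-0.021,0,0.05],0],[[-0.021,0,0.1],0],[[-0.021,0,0.14],0],[[-0.021,0,0.162],0],[[-0.021,0,0.162],0]]}}

```text
time_s: 46.72
tool_pos: [0.574, -0.3559, 0.0744]
tool_rot: [-2.3, -2.137, 0.001]
ft_force: [-1.1, -0.8, -1.2]
gripper_width: 0.0299
grasp_force: 65.7
```

Emit:
{"method": "drive_tool", "body": {"commands": [[[0,0,0.012],0],[[0,0,0.024],0],[[0,0,0.034],0],[[0,0,0.042],0],[[0,0,0.042],0]]}}

```text
time_s: 47.35
tool_pos: [0.5743, -0.3562, 0.0432]
tool_rot: [-2.301, -2.137, 0.0]
ft_force: [0.2, 0.4, -0.9]
gripper_width: 0.0298
grasp_force: 65.7
```

Emit:
{"method": "drive_tool", "body": {"commands": [[[0,0,0],0],[[0,0,0],0],[[0,0,0],0],[[0,0,0],0],[[0,0,0],0]]}}

```text
time_s: 47.98
tool_pos: [0.5747, -0.3565, 0.044]
tool_rot: [2.302, 2.138, 0.0]
ft_force: [-0.0, 1.0, -1.6]
gripper_width: 0.0297
grasp_force: 65.7
```

Emit:
{"method": "drive_tool", "body": {"commands": [[[0,0,0.002],0],[[0,0,0.004],0],[[0,0,0.0055],0],[[0,0,0.0055],0],[[0,0,0.0055],0]]}}

```text
time_s: 48.6
tool_pos: [0.5746, -0.3564, 0.0398]
tool_rot: [-2.302, -2.138, 0.0]
ft_force: [-0.8, 0.6, -0.8]
gripper_width: 0.0296
grasp_force: 65.9
```

Emit:
{"method": "drive_tool", "body": {"commands": [[[0,0,0],0],[[0,0,0],0],[[0,0,0],0],[[0,0,0],0],[[0,0,0],0]], "jaw": 0.15}}

```text
time_s: 49.22
tool_pos: [0.5747, -0.3564, 0.0398]
tool_rot: [2.302, 2.138, 0.0]
ft_force: [-0.5, -0.5, -0.4]
gripper_width: 0.0493
grasp_force: 0.0
```

Emit:
{"method": "drive_tool", "body": {"commands": [[[0,0,-0.02],0],[[0,0,-0.06],0],[[0,0,-0.12],0],[[0,0,-0.18],0],[[0,0,-0.23],0]]}}

```text
time_s: 49.85
tool_pos: [0.5751, -0.3567, 0.2158]
tool_rot: [2.3, 2.136, 0.001]
ft_force: [0.7, 0.1, -0.2]
gripper_width: 0.0486
grasp_force: 0.0
```

```bash
python3 - <<'E'
from h import *
plan((0.46,-0.11,0.2,13))
E
```

```text
(0.46, -0.11, 0.2, 13) -> [0.3169, -0.1773, 0.0202] turn -0.1913
```

Emit:
{"method": "drive_tool", "body": {"commands": [[[0.07,-0.039,0],-0.05],[[0.14,-0.078,0],-0.1],[[0.21,-0.117,0],-0.15],[[0.27,-0.15,0],-0.191],[[0.317,-0.177,0],-0.191]], "jaw": 1}}

```text
time_s: 50.48
tool_pos: [0.4589, -0.1079, 0.2136]
tool_rot: [1.954, 2.458, 0.001]
ft_force: [0.9, -0.4, -0.4]
gripper_width: 0.0855
grasp_force: 0.0
```

Emit:
{"method": "drive_tool", "body": {"commands": [[[0,0,0],0],[[0,0,0],0],[[0,0,0],0],[[0,0,0],0],[[0,0,0],0]]}}

```text
time_s: 51.1
tool_pos: [0.4599, -0.1101, 0.2121]
tool_rot: [-1.957, -2.457, 0.0]
ft_force: [-0.5, -0.3, 0.1]
gripper_width: 0.0856
grasp_force: 0.0
```

```bash
python3 - <<'E'
from h import *
print(pose()[0],pose()[2]);im=snap('wrist','w13.png')
for q in ['handle','handle_hole','handle_mouth','button','egg1']: print(q,[(np.round(d['position'],4).tolist(),round(d['conf'],2)) for d in finder.look_for(q,'wrist')])
# dark/steel segmentation
h=cv2.cvtColor(im,cv2.COLOR_RGB2HSV).astype(int)
dark=(h[...,2]<55).astype('uint8');steel=((h[...,1]<50)&(h[...,2]>140)).astype('uint8')
for n,m in (('dark',dark),('steel',steel)):
    k,L,st,c=cv2.connectedComponentsWithStats(m)
    for i in range(1,k):
        if st[i,4]>400:
            cnt=np.argwhere(L==i)[:,::-1].astype(np.float32); r=cv2.minAreaRect(cnt);print(n,st[i].tolist(),c[i].round(1),[np.round(x,1) for x in r])
E
```

```text
[ 0.45987876 -0.11006263  0.21209996] 12.924339925508983
handle [([0.4585, -0.0705, 0.0235], 0.64)]
handle_hole [([0.4607, -0.0697, 0.0238], 0.82)]
handle_mouth [([0.4599, -0.0715, 0.0249], 0.9)]
button []
egg1 [([0.5685, -0.2303, 0.0592], 0.91), ([0.5187, -0.2753, 0.0442], 0.84), ([0.6126, -0.2894, 0.0373], 0.69)]
dark [246, 60, 23, 93, 1927] [256.7 108.4] [array([257., 106.]), array([92., 22.]), np.float64(90.0)]
dark [110, 243, 42, 72, 1567] [134.6 280.3] [array([135.8, 276.9]), array([32.6, 70.7]), np.float64(26.6)]
dark [348, 243, 42, 72, 1642] [364.8 280.8] [array([363.1, 277.2]), array([71.1, 33.1]), np.float64(63.4)]
dark [0, 300, 51, 84, 1898] [ 20.7 352.2] [array([ 25. , 341.5]), array([50., 83.]), np.float64(0.0)]
dark [437, 300, 75, 84, 3595] [474.8 350. ] [array([468.5, 349.7]), array([105.1,  57.2]), np.float64(51.3)]
dark [111, 341, 278, 43, 2616] [261.4 363.1] [array([249.5, 362. ]), array([277.,  42.]), np.float64(0.0)]
steel [246, 0, 93, 31, 467] [292.8  13.3] [array([292.6,  13.1]), array([96.8,  5.4]), np.float64(18.4)]
steel [299, 0, 194, 71, 7191] [420.2  24.8] [array([395.5,  35. ]), array([ 70., 193.]), np.float64(90.0)]
steel [242, 153, 29, 52, 1298] [256.1 179.2] [array([255.5, 178.8]), array([51., 28.]), np.float64(88.7)]
steel [323, 211, 25, 49, 849] [334.3 235.7] [array([334.6, 235.2]), array([20.2, 49.5]), np.float64(9.5)]
steel [98, 241, 45, 53, 641] [117.7 266. ] [array([118.9, 262.8]), array([18.6, 60.6]), np.float64(29.6)]
steel [357, 241, 45, 51, 623] [381.2 265.3] [array([380.1, 262.2]), array([60.4, 16.8]), np.float64(58.2)]
steel [137, 247, 39, 69, 1523] [159.4 283.8] [array([159.1, 283.7]), array([30.9, 69.8]), np.float64(11.8)]
steel [232, 257, 130, 88, 5380] [291.9 301.8] [array([298.7, 298.8]), array([127.1,  84.7]), np.float64(5.0)]
```

View pics/w13.png

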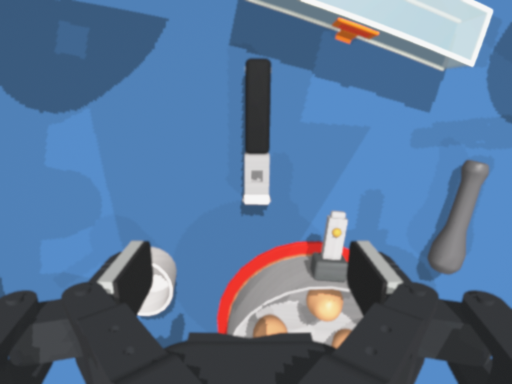

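The handle runs from its butt at (258,59) to its mouth at (257,205), hole at (257,176). The stub tip is at (338,212) and the button at (337,233).

```bash
python3 - <<'E'
from h import *
im=cv2.imread('pics/w13.png');h=cv2.cvtColor(im,cv2.COLOR_BGR2HSV).astype(int)
c=im[160:192,244:270].astype(int).sum(2); ys,xs=np.where(c<c.max()*0.72); 
m=np.zeros_like(c,'uint8');m[(c<c[8:24,6:20].min()*1.25)]=1
k,L,st,cc=cv2.connectedComponentsWithStats(m);print([(s.tolist(),(q+[244,160]).round(1).tolist()) for s,q in zip(st[1:],cc[1:]) if s[4]>8])
bm=((h[...,0]>12)&(h[...,0]<30)&(h[...,1]>110)&(h[...,2]>120)).astype('uint8');bm[:215]=0;bm[250:]=0;bm[:,:325]=0;bm[:,350:]=0
q=cv2.moments(bm,True);bt=(q['m10']/q['m00'],q['m01']/q['m00']);print('btn',bt,q['m00'],unproj('wrist',[bt],.068)[0].round(4))
print('tip',unproj('wrist',[(338.5,212)],.06)[0].round(4))
a=unproj('wrist',[(258,60),(257.2,153)],.024);b=unproj('wrist',[(257,204),(257,176)],.021)
print('butt,joint',a.round(4),'mouth,hole',b.round(4)); d=b[0]-a[0];print('len',np.hypot(*d[:2]),'yaw',np.degrees(np.arctan2(d[1],d[0])))
u=d[:2]/np.hypot(*d[:2]);print('origin est',(b[0,:2]-.075*u).round(4),(b[1,:2]-.045*u).round(4),(a[1,:2]-.022*u).round(4))
E
```

```text
[([0, 0, 1, 32, 32], [244.0, 175.5]), ([25, 5, 1, 27, 27], [269.0, 178.0]), ([7, 11, 12, 10, 97], [256.7, 174.9])]
btn (336.2352941176471, 232.23529411764707) 51.0 [ 0.5544 -0.1447  0.068 ]
tip [ 0.5532 -0.1265  0.06  ]
butt,joint [[ 0.4437 -0.0032  0.024 ]
 [ 0.4641 -0.093   0.024 ]] mouth,hole [[ 0.4769 -0.1479  0.021 ]
 [ 0.4697 -0.1175  0.021 ]]
len 0.14853472960342828 yaw -77.08026591201384
origin est [ 0.4601 -0.0748] [ 0.4596 -0.0737] [ 0.4591 -0.0716]
```

```bash
python3 - <<'E'
from h import *
plan((0.4597,-0.0738,0.06,12.9))
E
```

```text
(0.4597, -0.0738, 0.06, 12.9) -> [0.0466, 0.0106, 0.203] turn 0.0007
```

Emit:
{"method": "drive_tool", "body": {"commands": [[[0.047,0.0105,0.05],0],[[0.047,0.0105,0.12],0],[[0.047,0.0105,0.18],0],[[0.047,0.0105,0.203],0],[[0.047,0.0105,0.203],0]]}}

```text
time_s: 52.02
tool_pos: [0.4583, -0.073, 0.0589]
tool_rot: [-1.954, -2.456, 0.002]
ft_force: [-0.7, 0.5, 0.8]
gripper_width: 0.0852
grasp_force: 0.0
```

Emit:
{"method": "drive_tool", "body": {"commands": [[[0,0,0],0],[[0,0,0],0],[[0,0,0],0],[[0,0,0],0],[[0,0,0],0]]}}

```text
time_s: 52.65
tool_pos: [0.4597, -0.0735, 0.0602]
tool_rot: [1.956, 2.458, 0.0]
ft_force: [0.9, -0.5, -0.2]
gripper_width: 0.0854
grasp_force: 0.0
```

```bash
python3 - <<'E'
from h import *
print(pose()[0],pose()[2]);im=snap('wrist','w14.png');plan((0.4597,-0.0738,0.0155,12.9))
c=im[150:340,190:320].astype(int)
st=((c.max(2)-c.min(2)<35)&(c.min(2)>140)).astype('uint8');k,L,s,q=cv2.connectedComponentsWithStats(st)
print([(a.tolist(),(b+[190,150]).round(1).tolist()) for a,b in zip(s[1:],q[1:]) if a[4]>100])
E
```

```text
[ 0.45966219 -0.07347544  0.06023713] 12.97406341218707
(0.4597, -0.0738, 0.0155, 12.9) -> [-0.0005, 0.0001, 0.0596] turn 0.0008
[([36, 92, 45, 80, 3113], [248.5, 282.8])]
```

Emit:
{"method": "drive_tool", "body": {"commands": [[[0,0,0.03],0],[[0,0,0.05],0],[[0,0,0.059],0],[[0,0,0.059],0],[[0,0,0.059],0]]}}

```text
time_s: 53.32
tool_pos: [0.46, -0.0736, 0.0163]
tool_rot: [1.956, 2.458, 0.0]
ft_force: [-0.4, 0.2, -0.1]
gripper_width: 0.0853
grasp_force: 0.0
```

Emit:
{"method": "drive_tool", "body": {"commands": [[[0,0,0],0],[[0,0,0],0],[[0,0,0],0],[[0,0,0],0],[[0,0,0],0]], "jaw": -0.9}}

```text
time_s: 53.95
tool_pos: [0.4596, -0.0735, 0.0158]
tool_rot: [1.956, 2.458, -0.0]
ft_force: [0.3, -0.2, -0.3]
gripper_width: 0.0043
grasp_force: 0.0
```

Emit:
{"method": "drive_tool", "body": {"commands": [[[0,0,-0.01],0],[[0,0,-0.03],0],[[0,0,-0.062],0],[[0,0,-0.1],0],[[0,0,-0.1],0]]}}

```text
time_s: 54.58
tool_pos: [0.4614, -0.074, 0.093]
tool_rot: [1.953, 2.455, 0.003]
ft_force: [0.7, -0.6, 0.3]
gripper_width: 0.0042
grasp_force: 0.0
```

Emit:
{"method": "drive_tool", "body": {"commands": [[[0,0,0],0],[[0,0,0],0],[[0,0,0],0],[[0,0,0],0],[[0,0,0],0]]}}

```text
time_s: 55.2
tool_pos: [0.4594, -0.0734, 0.0906]
tool_rot: [-1.956, -2.458, 0.0]
ft_force: [0.4, -0.8, -0.1]
gripper_width: 0.0042
grasp_force: 0.0
```

```bash
python3 - <<'E'
from h import *
print(pose()[0],pose()[2]);plan((0.5414,-0.0369,0.09,7.9),(0.5414,-0.0369,0.0615,7.9))
im=snap('wrist','w15.png')
c=im[100:340,190:320].astype(int)
st=((c.max(2)-c.min(2)<35)&(c.min(2)>140)).astype('uint8');k,L,s,q=cv2.connectedComponentsWithStats(st)
for a in range(1,k):
    if s[a,4]>100: print(s[a].tolist(),[np.round(x,1) for x in cv2.minAreaRect(np.argwhere(L==a)[:,::-1].astype(np.float32))])
E
```

```text
[ 0.45943382 -0.07344129  0.09059215] 12.966068801381645
(0.5414, -0.0369, 0.09, 7.9) -> [0.023, 0.1174, 0.0008] turn 0.0563
(0.5414, -0.0369, 0.0615, 7.9) -> [0.0229, 0.1174, 0.0388] turn 0.0563
[67, 125, 18, 49, 514] [array([ 75.8, 148.8]), array([47.6, 14.8]), np.float64(86.2)]
[36, 127, 17, 47, 512] [array([ 43.5, 149.9]), array([14.1, 45.7]), np.float64(3.9)]
[54, 128, 12, 69, 690] [array([ 59.5, 162. ]), array([68., 11.]), np.float64(90.0)]
```

Emit:
{"method": "drive_tool", "body": {"commands": [[[0,0,-0.06],0],[[0,0,-0.12],0],[[0,0,-0.17],0],[[0,0,-0.17],0],[[0,0,-0.17],0]], "jaw": 1}}

```text
time_s: 55.88
tool_pos: [0.4592, -0.0734, 0.2178]
tool_rot: [-1.956, -2.458, 0.0]
ft_force: [0.3, 0.0, -0.2]
gripper_width: 0.0854
grasp_force: 0.0
```

Emit:
{"method": "drive_tool", "body": {"commands": [[[0,0,0],0],[[0,0,0],0],[[0,0,0],0],[[0,0,0],0],[[0,0,0],0]]}}

```text
time_s: 56.5
tool_pos: [0.4595, -0.0735, 0.2182]
tool_rot: [-1.956, -2.458, 0.0]
ft_force: [-0.6, -0.6, -0.3]
gripper_width: 0.0855
grasp_force: 0.0
```

```bash
python3 - <<'E'
from h import *
print(pose()[0],pose()[2])
for c in ['wrist','top','scene']:
  snap(c,c+'16.png')
  for q in ['handle','handle_hole','lid']: print(c,q,[(np.round(d['position'],4).tolist(),round(d['conf'],2)) for d in finder.look_for(q,c)])
im=cv2.imread('pics/wrist16.png');im0=cv2.imread('pics/w14.png');t=cv2.imread('pics/top16.png')
cv2.imwrite('pics/combo.png',np.hstack([np.vstack([cv2.resize(im,(400,300)),cv2.resize(im0,(400,300))]),cv2.resize(t[100:260,100:313],(400,300)).repeat(1,0) if 0 else np.vstack([cv2.resize(t[120:280,130:343],(400,300)),cv2.resize(cv2.imread('pics/w15.png'),(400,300))])]))
E
```

```text
[ 0.45953132 -0.07345535  0.21823899] 12.968342740573553
wrist handle [([0.462, -0.0647, 0.0217], 0.97)]
wrist handle_hole [([0.4621, -0.0712, 0.0205], 0.82)]
wrist lid [([0.7049, -0.1089, 0.034], 0.62), ([0.5326, 0.0701, 0.0543], 0.61)]
top handle [([0.4261, -0.5396, 0.0214], 0.78), ([0.6085, 0.4076, 0.0228], 0.71)]
top handle_hole [([0.4214, -0.5464, 0.0214], 0.58), ([0.6052, 0.4071, 0.0232], 0.55), ([0.5706, -0.2876, 0.0131], 0.53)]
top lid [([0.5266, 0.0761, 0.0551], 0.84)]
scene handle [([0.6072, 0.4147, 0.0215], 0.87), ([0.4636, -0.0669, 0.0239], 0.86), ([0.4354, -0.5328, 0.018], 0.71)]
scene handle_hole [([0.608, 0.4126, 0.0232], 0.74), ([0.4319, -0.5361, 0.0229], 0.64), ([0.4573, -0.0731, 0.0227], 0.59)]
scene lid [([0.5385, 0.089, 0.054], 0.83), ([0.4642, -0.0746, 0.0211], 0.64), ([0.5846, -0.2342, 0.0595], 0.34)]
```

View pics/combo.png

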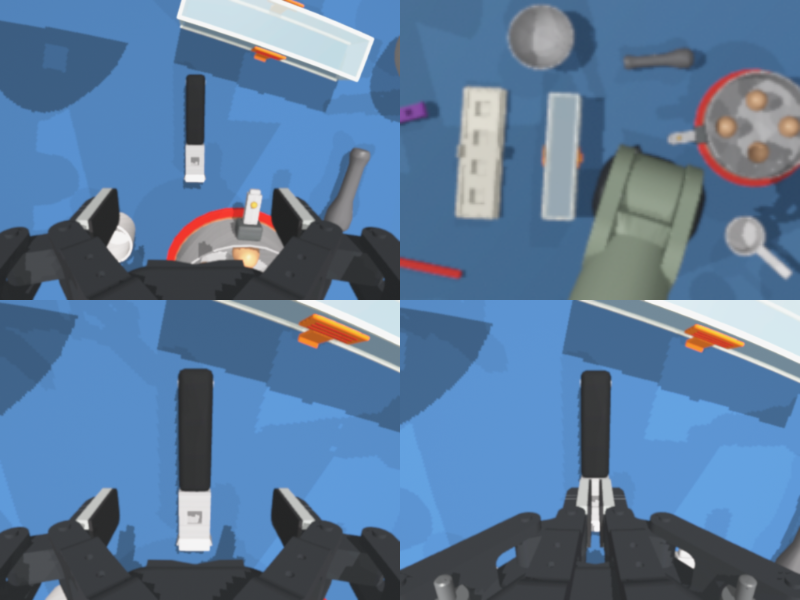

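The combined picture shows the handle unmoved at (195,430), lower left. The jaws closed above it, so the real fingertip height needs checking.

```bash
python3 - <<'E'
from h import *
print('nose',robot.nose_length, [a for a in dir(robot) if a[0]!='_'])
m=viewer.camera_model('wrist');print(m['cx'],m['cy'],m['D'])
p,M,y=pose()
for zt in (-.02,-.01,0,.011): print(zt,proj('wrist',[p+M@np.array([x,0,zt]) for x in (0,.011)]).round(0).tolist())
E
```

```text
nose 0.011 ['IKError', 'nose_length']
249.5668317583104 191.72079210420105 [-0.09613199  0.          0.          0.          0.        ]
-0.02 [[250.0, 257.0], [250.0, 234.0]]
-0.01 [[250.0, 247.0], [250.0, 225.0]]
0 [[250.0, 239.0], [250.0, 218.0]]
0.011 [[250.0, 231.0], [250.0, 211.0]]
```

Emit:
{"method": "drive_tool", "body": {"commands": [[[0,0.08,0.04],0],[[0,0.093,0.1],0],[[0,0.093,0.17],0],[[0,0.093,0.23],0],[[0,0.093,0.25],0]], "jaw": -1}}

```text
time_s: 57.72
tool_pos: [0.5253, -0.0572, 0.0283]
tool_rot: [-1.953, -2.455, 0.003]
ft_force: [0.3, 0.0, -0.7]
gripper_width: 0.0001
grasp_force: 0.0
```

Emit:
{"method": "drive_tool", "body": {"commands": [[[0,0,0.005],0],[[0,0,0.01],0],[[0,0,0.015],0],[[0,0,0.015],0],[[0,0,0.015],0]]}}

```text
time_s: 58.35
tool_pos: [0.5279, -0.0579, 0.0201]
tool_rot: [1.956, 2.458, 0.001]
ft_force: [0.1, -0.3, 0.5]
gripper_width: 0.0002
grasp_force: 0.0
```

Emit:
{"method": "drive_tool", "body": {"commands": [[[0,0,0.002],0],[[0,0,0.004],0],[[0,0,0.006],0],[[0,0,0.006],0],[[0,0,0.006],0]]}}

```text
time_s: 58.98
tool_pos: [0.5275, -0.0578, 0.015]
tool_rot: [-1.956, -2.458, 0.0]
ft_force: [0.3, -0.5, 0.3]
gripper_width: -0.0001
grasp_force: 0.0
```

Emit:
{"method": "drive_tool", "body": {"commands": [[[0,0,0.0015],0],[[0,0,0.003],0],[[0,0,0.0045],0],[[0,0,0.006],0],[[0,0,0.006],0]]}}

```text
time_s: 59.6
tool_pos: [0.5274, -0.0578, 0.0104]
tool_rot: [-1.956, -2.458, 0.0]
ft_force: [-0.7, 0.4, 0.2]
gripper_width: -0.0001
grasp_force: 0.0
```

Emit:
{"method": "drive_tool", "body": {"commands": [[[0,0,0.0005],0],[[0,0,0.001],0],[[0,0,0.0015],0],[[0,0,0.002],0],[[0,0,0.002],0]]}}

```text
time_s: 60.22
tool_pos: [0.5275, -0.0578, 0.009]
tool_rot: [-1.956, -2.458, 0.0]
ft_force: [0.0, -0.2, 0.1]
gripper_width: -0.0001
grasp_force: 0.0
```

Emit:
{"method": "drive_tool", "body": {"commands": [[[0,0,0.0015],0],[[0,0,0.003],0],[[0,0,0.0045],0],[[0,0,0.006],0],[[0,0,0.006],0]]}}

```text
time_s: 60.85
tool_pos: [0.5274, -0.0578, 0.0044]
tool_rot: [-1.956, -2.458, 0.0]
ft_force: [0.7, -0.3, -0.2]
gripper_width: 0.0004
grasp_force: 0.0
```

Emit:
{"method": "drive_tool", "body": {"commands": [[[0,0,0.0015],0],[[0,0,0.003],0],[[0,0,0.0045],0],[[0,0,0.0045],0],[[0,0,0.0045],0]]}}

```text
time_s: 61.48
tool_pos: [0.5275, -0.0578, 0.0012]
tool_rot: [1.956, 2.458, 0.0]
ft_force: [-0.3, -0.3, -0.2]
gripper_width: 0.0
grasp_force: 0.0
```

Emit:
{"method": "drive_tool", "body": {"commands": [[[0,0,0.0015],0],[[0,0,0.003],0],[[0,0,0.004],0],[[0,0,0.004],0],[[0,0,0.004],0]]}}

```text
time_s: 62.1
tool_pos: [0.5275, -0.0578, -0.0018]
tool_rot: [-1.956, -2.458, 0.0]
ft_force: [-0.2, 0.6, 0.3]
gripper_width: 0.0
grasp_force: 0.0
```

Emit:
{"method": "drive_tool", "body": {"commands": [[[0,0,0.0015],0],[[0,0,0.003],0],[[0,0,0.0045],0],[[0,0,0.005],0],[[0,0,0.005],0]]}}

```text
time_s: 62.72
tool_pos: [0.5275, -0.0578, -0.0056]
tool_rot: [-1.956, -2.458, 0.0]
ft_force: [0.1, 0.5, -0.3]
gripper_width: -0.0003
grasp_force: 0.0
```

Emit:
{"method": "drive_tool", "body": {"commands": [[[0,0,0.001],0],[[0,0,0.002],0],[[0,0,0.003],0],[[0,0,0.003],0],[[0,0,0.003],0]]}}

```text
time_s: 63.35
tool_pos: [0.5275, -0.0578, -0.0078]
tool_rot: [-1.956, -2.458, -0.0]
ft_force: [-0.3, -0.0, -0.3]
gripper_width: 0.0003
grasp_force: 0.0
```

Emit:
{"method": "drive_tool", "body": {"commands": [[[0,0,0.001],0],[[0,0,0.002],0],[[0,0,0.003],0],[[0,0,0.003],0],[[0,0,0.003],0]]}}

```text
time_s: 63.98
tool_pos: [0.5275, -0.0578, -0.0101]
tool_rot: [-1.956, -2.458, 0.0]
ft_force: [0.7, -0.5, -1.0]
gripper_width: 0.0001
grasp_force: 0.0
```

Emit:
{"method": "drive_tool", "body": {"commands": [[[0,0,0.0007],0],[[0,0,0.0014],0],[[0,0,0.002],0],[[0,0,0.002],0],[[0,0,0.002],0]]}}

```text
time_s: 64.6
tool_pos: [0.5276, -0.0578, -0.0111]
tool_rot: [1.956, 2.458, 0.0]
ft_force: [-1.3, -0.2, 6.0]
gripper_width: 0.0001
grasp_force: 2.9
```

Emit:
{"method": "drive_tool", "body": {"commands": [[[0,0,0.0007],0],[[0,0,0.0014],0],[[0,0,0.002],0],[[0,0,0.002],0],[[0,0,0.002],0]]}}

```text
time_s: 65.22
tool_pos: [0.5276, -0.0578, -0.0111]
tool_rot: [1.956, 2.458, 0.0]
ft_force: [-5.6, 1.1, 19.4]
gripper_width: -0.0001
grasp_force: 10.1
```

Contact comes at TCP z = −11 mm, so the tips are really 11 mm behind the reported TCP. Everything gripped so far was held high on the part. I'll regrip the handle lower.

Emit:
{"method": "drive_tool", "body": {"commands": [[[0,0,-0.05],0],[[0,0,-0.1],0],[[0,-0.05,-0.1],0],[[0,-0.093,-0.1],0],[[0,-0.093,-0.1],0]], "jaw": 1}}

```text
time_s: 65.85
tool_pos: [0.457, -0.0732, 0.0618]
tool_rot: [-1.957, -2.455, 0.001]
ft_force: [-0.7, 0.7, 0.1]
gripper_width: 0.0852
grasp_force: 0.0
```

Emit:
{"method": "drive_tool", "body": {"commands": [[[0,0,0],0],[[0,0,0],0],[[0,0,0],0],[[0,0,0],0],[[0,0,0],0]]}}

```text
time_s: 66.47
tool_pos: [0.4597, -0.0734, 0.0619]
tool_rot: [-1.956, -2.458, 0.0]
ft_force: [-0.1, -0.1, -0.6]
gripper_width: 0.0854
grasp_force: 0.0
```

```bash
python3 - <<'E'
from h import *
print(pose()[0],pose()[2]);plan((0.4597,-0.0738,-0.007,12.9));im=snap('wrist','w17.png')
h=cv2.cvtColor(im,cv2.COLOR_RGB2HSV).astype(int); d=(h[...,2]<55).astype('uint8');k,L,s,q=cv2.connectedComponentsWithStats(d)
for a in range(1,k):
    if s[a,4]>1500 and s[a,1]<200: print(s[a].tolist(),[np.round(x,1) for x in cv2.minAreaRect(np.argwhere(L==a)[:,::-1].astype(np.float32))])
print(unproj('wrist',[(250,85)],.024))
E
```

```text
[ 0.45966641 -0.07340082  0.06185673] 12.980555915989413
(0.4597, -0.0738, -0.007, 12.9) -> [-0.0005, -0.0001, 0.0918] turn 0.0009
[230, 90, 41, 153, 3367] [array([250., 166.]), array([152.,  40.]), np.float64(90.0)]
[[4.42789009e-01 3.21381920e-04 2.40000000e-02]]
```

Emit:
{"method": "drive_tool", "body": {"commands": [[[0,0,0.04],0],[[0,0,0.075],0],[[0,0,0.088],0],[[0,0,0.091],0],[[0,0,0.091],0]]}}

```text
time_s: 67.15
tool_pos: [0.4601, -0.0736, -0.0058]
tool_rot: [1.956, 2.458, 0.0]
ft_force: [0.1, 0.1, 0.6]
gripper_width: 0.0851
grasp_force: 0.0
```

Emit:
{"method": "drive_tool", "body": {"commands": [[[0,0,0],0],[[0,0,0],0],[[0,0,0],0],[[0,0,0],0],[[0,0,0],0]], "jaw": -0.8}}

```text
time_s: 67.78
tool_pos: [0.46, -0.0736, -0.0058]
tool_rot: [1.956, 2.457, 0.001]
ft_force: [-0.0, 0.5, 6.0]
gripper_width: 0.0246
grasp_force: 59.7
```

Emit:
{"method": "drive_tool", "body": {"commands": [[[0,0,-0.02],0],[[0,0,-0.05],0],[[0,0,-0.08],0],[[0,0,-0.08],0],[[0,0,-0.08],0]]}}

```text
time_s: 68.4
tool_pos: [0.459, -0.0733, 0.0529]
tool_rot: [-1.956, -2.457, 0.0]
ft_force: [-0.4, -0.0, -1.1]
gripper_width: 0.0248
grasp_force: 59.1
```

Emit:
{"method": "drive_tool", "body": {"commands": [[[0,0,0],0],[[0,0,0],0],[[0,0,0],0],[[0,0,0],0],[[0,0,0],0]]}}

```text
time_s: 69.03
tool_pos: [0.4596, -0.0735, 0.0537]
tool_rot: [1.956, 2.458, -0.0]
ft_force: [-0.3, -0.4, -1.2]
gripper_width: 0.0248
grasp_force: 59.1
```

```bash
python3 - <<'E'
from h import *
s=read_state();print(pose()[0],pose()[2],s['gripper_width'],s['ft_force']);plan((0.5414,-0.0369,0.0402,7.9))
E
```

```text
[ 0.45958237 -0.07349697  0.05367053] 12.96759796916468 0.024777167019641975 [-0.29264402 -0.41014904 -1.22282962]
(0.5414, -0.0369, 0.0402, 7.9) -> [0.0231, 0.1173, 0.018] turn 0.0563
```

Emit:
{"method": "drive_tool", "body": {"commands": [[[0.04,0.03,0],0.02],[[0.045,0.08,0],0.04],[[0.045,0.117,0.01],0.056],[[0.03,0.117,0.018],0.056],[[0.023,0.117,0.018],0.056]]}}

```text
time_s: 69.65
tool_pos: [0.542, -0.0371, 0.0404]
tool_rot: [2.062, 2.369, 0.002]
ft_force: [-0.3, -0.2, 4.6]
gripper_width: 0.0247
grasp_force: 60.2
```

Emit:
{"method": "drive_tool", "body": {"commands": [[[0,0,0],0],[[0,0,0],0],[[0,0,0],0],[[0,0,0],0],[[0,0,0],0]]}}

```text
time_s: 70.28
tool_pos: [0.5413, -0.0369, 0.0403]
tool_rot: [2.062, 2.37, 0.0]
ft_force: [0.7, 1.2, 3.0]
gripper_width: 0.0246
grasp_force: 60.1
```

```bash
python3 - <<'E'
from h import *
s=read_state();print(pose()[0],pose()[2],s['gripper_width'],s['ft_force']);plan((0.5414,-0.0369,0.0402,7.9),(0.5502,-0.1011,0.0402,7.9))
im=snap('wrist','w18.png')
h=cv2.cvtColor(im,cv2.COLOR_RGB2HSV).astype(int)
# steel edges per row
for v in range(120,300,8):
    r=(h[v,180:330,1]<60)&(h[v,180:330,2]>110); u=np.where(r)[0]+180
    print(v,(u.min(),u.max(),len(u)) if len(u) else '-',end=' | ')
bm=((h[...,0]>12)&(h[...,0]<30)&(h[...,1]>110)&(h[...,2]>120)).astype('uint8');k,L,st,c=cv2.connectedComponentsWithStats(bm)
print([(a.tolist(),b.round(1).tolist(),unproj('wrist',[b],.068)[0].round(4).tolist()) for a,b in zip(st[1:],c[1:]) if a[4]>25])
E
```

```text
[ 0.5412967  -0.03685231  0.04033097] 7.937329038795605 0.024568958801801752 [0.71152031 1.24777382 3.02833172]
(0.5414, -0.0369, 0.0402, 7.9) -> [-0.0001, 0.0001, 0.0002] turn 0.0004
(0.5502, -0.1011, 0.0402, 7.9) -> [-0.0865, -0.0001, 0.0002] turn 0.0004
120 - | 128 - | 136 - | 144 - | 152 - | 160 - | 168 - | 176 - | 184 - | 192 - | 200 - | 208 - | 216 - | 224 - | 232 (np.int64(207), np.int64(292), 24) | 240 (np.int64(204), np.int64(296), 27) | 248 (np.int64(201), np.int64(298), 28) | 256 (np.int64(198), np.int64(301), 30) | 264 (np.int64(197), np.int64(302), 28) | 272 (np.int64(206), np.int64(292), 10) | 280 - | 288 - | 296 (np.int64(222), np.int64(223), 2) | [([187, 81, 26, 8, 65], [198.4, 84.4], [0.5127, 0.0323, 0.068])]
```

Emit:
{"method": "drive_tool", "body": {"commands": [[[-0.006,0,0],0],[[-0.012,0,0],0],[[-0.012,0,0],0],[[-0.012,0,0],0],[[-0.012,0,0],0]]}}

```text
time_s: 70.95
tool_pos: [0.5422, -0.0458, 0.04]
tool_rot: [-2.062, -2.369, 0.0]
ft_force: [-0.6, -0.0, 2.0]
gripper_width: 0.0244
grasp_force: 60.0
```

```bash
python3 - <<'E'
from h import *
s=read_state();print(pose()[0],pose()[2],s['gripper_width'],s['ft_force'],s['torque'])
im=snap('wrist','w19.png');h=cv2.cvtColor(im,cv2.COLOR_RGB2HSV).astype(int)
d=(h[...,2]<60).astype('uint8')
for v in range(20,232,10):
    u=np.where(d[v,150:350])[0]+150; print(v,(u.min(),u.max()) if len(u) else '-',end=' | ')
print([(np.round(q['position'],4).tolist(),round(q['conf'],2)) for q in finder.look_for('tabs','wrist')])
E
```

```text
[ 0.54216603 -0.04580413  0.04000493] 7.93169034827692 0.02440773264162035 [-0.56806419 -0.02924644  1.99287711] [0.20457321 0.16960983 0.05926455]
20 - | 30 - | 40 - | 50 - | 60 - | 70 - | 80 (np.int64(223), np.int64(276)) | 90 (np.int64(215), np.int64(283)) | 100 (np.int64(216), np.int64(283)) | 110 (np.int64(216), np.int64(283)) | 120 (np.int64(216), np.int64(283)) | 130 (np.int64(216), np.int64(283)) | 140 (np.int64(217), np.int64(283)) | 150 (np.int64(217), np.int64(282)) | 160 (np.int64(217), np.int64(282)) | 170 (np.int64(218), np.int64(282)) | 180 (np.int64(218), np.int64(281)) | 190 (np.int64(218), np.int64(281)) | 200 (np.int64(219), np.int64(280)) | 210 (np.int64(219), np.int64(280)) | 220 (np.int64(219), np.int64(279)) | 230 (np.int64(220), np.int64(279)) | [([0.5615, 0.0433, 0.0596], 0.85)]
```

Emit:
{"method": "drive_tool", "body": {"commands": [[[-0.004,0,0],0],[[-0.008,0,0],0],[[-0.012,0,0],0],[[-0.016,0,0],0],[[-0.016,0,0],0]]}}

```text
time_s: 71.68
tool_pos: [0.5442, -0.0566, 0.0407]
tool_rot: [-2.061, -2.369, -0.004]
ft_force: [-0.8, 6.6, 5.2]
gripper_width: 0.0249
grasp_force: 60.4
```

```bash
python3 - <<'E'
from h import *
s=read_state();print(pose()[0],pose()[2],s['gripper_width'],s['ft_force'],s['torque'])
snap('scene','s20.png');snap('top');
for c in ['scene','top']:
  for q in ['lid','tabs','handle','handle_mouth']: print(c,q,[(np.round(d['position'],4).tolist(),round(d['conf'],2)) for d in finder.look_for(q,c)][:4])
E
```

```text
[ 0.54417727 -0.05663516  0.04066764] 7.96111151243425 0.02492106798884996 [-0.84360519  6.57737582  5.2192161 ] [ 0.783187    0.21001507 -0.01137684]
scene lid [([0.6318, -0.2871, 0.051], 0.73), ([0.5376, 0.0879, 0.0552], 0.67)]
scene tabs [([0.5359, 0.0917, 0.0539], 0.86)]
scene handle [([0.6092, 0.4146, 0.0196], 0.64), ([0.5454, -0.0134, 0.0754], 0.62), ([0.4352, -0.5319, 0.0185], 0.49)]
scene handle_mouth [([0.6129, 0.4121, 0.0186], 0.65), ([0.4325, -0.5346, 0.021], 0.61), ([0.5406, -0.0189, 0.0746], 0.46)]
top lid [([0.5275, 0.0755, 0.0558], 0.81)]
top tabs [([0.5289, 0.0763, 0.0555], 0.78)]
top handle [([0.4237, -0.5415, 0.0221], 0.81), ([0.6105, 0.4045, 0.022], 0.68)]
top handle_mouth [([0.4209, -0.5453, 0.0242], 0.9), ([0.6051, 0.4075, 0.0188], 0.54)]
```

Emit:
{"method": "drive_tool", "body": {"commands": [[[0,0,-0.001],0],[[0,0,-0.002],0],[[0,0,-0.003],0],[[0,0,-0.003],0],[[0,0,-0.003],0]]}}

```text
time_s: 72.8
tool_pos: [0.5441, -0.0581, 0.0423]
tool_rot: [2.063, 2.369, -0.001]
ft_force: [-0.2, 0.3, -0.9]
gripper_width: 0.0244
grasp_force: 59.6
```

```bash
python3 - <<'E'
from h import *
s=read_state();print(pose()[0],pose()[2],s['gripper_width'],s['ft_force'],s['torque'])
im=snap('wrist','w20.png');h=cv2.cvtColor(im,cv2.COLOR_RGB2HSV).astype(int);d=(h[...,2]<60)
for v in range(60,232,10):
    u=np.where(d[v,150:350])[0]+150; print(v,(u.min(),u.max()) if len(u) else '-',end=' | ')
E
```

```text
[ 0.54406569 -0.05812615  0.04231722] 7.910115024362549 0.024428510260038616 [-0.1683278   0.26580129 -0.92625011] [-0.03811953  0.01663806 -0.0422299 ]
60 - | 70 - | 80 (np.int64(223), np.int64(277)) | 90 (np.int64(216), np.int64(284)) | 100 (np.int64(216), np.int64(283)) | 110 (np.int64(216), np.int64(283)) | 120 (np.int64(217), np.int64(283)) | 130 (np.int64(217), np.int64(282)) | 140 (np.int64(217), np.int64(282)) | 150 (np.int64(218), np.int64(282)) | 160 (np.int64(218), np.int64(281)) | 170 (np.int64(218), np.int64(281)) | 180 (np.int64(219), np.int64(281)) | 190 (np.int64(219), np.int64(280)) | 200 (np.int64(219), np.int64(280)) | 210 (np.int64(219), np.int64(280)) | 220 (np.int64(220), np.int64(279)) | 230 (np.int64(220), np.int64(279)) |
```

Emit:
{"method": "drive_tool", "body": {"commands": [[[-0.005,0,0],0],[[-0.01,0,0],0],[[-0.015,0,0],0],[[-0.02,0,0],0],[[-0.02,0,0],0]]}}

```text
time_s: 73.47
tool_pos: [0.5469, -0.0723, 0.0434]
tool_rot: [2.061, 2.37, 0.002]
ft_force: [-0.8, 3.1, 5.3]
gripper_width: 0.0251
grasp_force: 60.5
```

```bash
python3 - <<'E'
from h import *
s=read_state();print(pose()[0],pose()[2],s['ft_force'].round(2),s['torque'].round(2));plan((0.5502,-0.1011,0.0423,7.9))
E
```

```text
[ 0.54694675 -0.07234792  0.04335448] 7.960029320066481 [-0.77  3.1   5.34] [ 0.3   0.   -0.04]
(0.5502, -0.1011, 0.0423, 7.9) -> [-0.0386, -0.001, 0.0014] turn 0.0007
```

Emit:
{"method": "drive_tool", "body": {"commands": [[[0,0,-0.001],0],[[-0.005,0,-0.001],0],[[-0.01,0,-0.001],0],[[-0.015,0,-0.001],0],[[-0.015,0,-0.001],0]]}}

```text
time_s: 74.1
tool_pos: [0.5482, -0.0852, 0.0434]
tool_rot: [2.063, 2.367, -0.002]
ft_force: [-0.9, -0.6, 3.5]
gripper_width: 0.0247
grasp_force: 60.3
```

```bash
python3 - <<'E'
from h import *
s=read_state();print(pose()[0],pose()[2],s['ft_force'].round(2),s['torque'].round(2));plan((0.5502,-0.1011,0.0423,7.9))
E
```

```text
[ 0.54815442 -0.08521636  0.04336262] 7.868030901671844 [-0.86 -0.64  3.47] [-0.42 -0.03  0.03]
(0.5502, -0.1011, 0.0423, 7.9) -> [-0.0213, -0.0002, 0.0015] turn -0.0004
```

Past the button with light forces. Continuing to the shoulder.

Emit:
{"method": "drive_tool", "body": {"commands": [[[-0.005,0,0],0],[[-0.01,0,0],0],[[-0.015,0,0],0],[[-0.018,0,0],0],[[-0.018,0,0],0]]}}

```text
time_s: 74.72
tool_pos: [0.5498, -0.0979, 0.0434]
tool_rot: [2.062, 2.369, -0.001]
ft_force: [-0.8, 0.6, 4.9]
gripper_width: 0.0243
grasp_force: 60.4
```

Emit:
{"method": "drive_tool", "body": {"commands": [[[-0.002,0,0],0],[[-0.004,0,0],0],[[-0.006,0,0],0],[[-0.006,0,0],0],[[-0.006,0,0],0]]}}

```text
time_s: 75.35
tool_pos: [0.5502, -0.1011, 0.0433]
tool_rot: [-2.062, -2.37, -0.001]
ft_force: [-1.4, 3.5, 5.5]
gripper_width: 0.0251
grasp_force: 60.5
```

Emit:
{"method": "drive_tool", "body": {"commands": [[[-0.002,0,0],0],[[-0.004,0,0],0],[[-0.004,0,0],0],[[-0.004,0,0],0],[[-0.004,0,0],0]]}}

```text
time_s: 75.97
tool_pos: [0.5502, -0.1021, 0.0431]
tool_rot: [-2.058, -2.369, -0.006]
ft_force: [-1.9, 8.7, 7.1]
gripper_width: 0.0247
grasp_force: 60.7
```

```bash
python3 - <<'E'
from h import *
s=read_state();print(pose()[0],s['ft_force'].round(2),s['torque'].round(2))
E
```

```text
[ 0.55018135 -0.10206666  0.04311577] [-1.93  8.7   7.12] [ 1.26  0.1  -0.05]
```

Emit:
{"method": "drive_tool", "body": {"commands": [[[0,0,-0.001],0],[[-0.002,0,-0.0015],0],[[-0.003,0,-0.0015],0],[[-0.003,0,-0.0015],0],[[-0.003,0,-0.0015],0]]}}

```text
time_s: 76.6
tool_pos: [0.5501, -0.1021, 0.0434]
tool_rot: [-2.055, -2.367, -0.01]
ft_force: [0.8, 14.1, 2.5]
gripper_width: 0.0245
grasp_force: 60.1
```

```bash
python3 - <<'E'
from h import *
s=read_state();print(pose()[0],s['ft_force'].round(2),s['torque'].round(2))
snap('scene','s21.png')
for q in ['handle','handle_hole','button']: print(q,[(np.round(d['position'],4).tolist(),round(d['conf'],2)) for d in finder.look_for(q,'scene')][:4])
E
```

```text
[ 0.55005788 -0.10205841  0.04339084] [ 0.76 14.08  2.51] [ 2.38 -0.26 -0.  ]
handle [([0.4357, -0.5326, 0.0188], 0.69), ([0.612, 0.4124, 0.0209], 0.69), ([0.5486, -0.0594, 0.0774], 0.53)]
handle_hole [([0.6065, 0.4145, 0.0218], 0.97), ([0.5483, -0.0605, 0.0744], 0.62), ([0.4323, -0.5354, 0.0261], 0.58)]
button []
```

Emit:
{"method": "drive_tool", "body": {"commands": [[[0.005,0,0],0],[[0.005,0,0],0],[[0.005,0,0],0],[[0.005,0,0],0],[[0.005,0,0],0]]}}

```text
time_s: 77.42
tool_pos: [0.5501, -0.1021, 0.0435]
tool_rot: [-2.06, -2.369, -0.003]
ft_force: [3.1, 5.6, -4.4]
gripper_width: 0.0248
grasp_force: 59.2
```

Emit:
{"method": "drive_tool", "body": {"commands": [[[0,0,0],0],[[0,0,0],0],[[0,0,0],0],[[0,0,0],0],[[0,0,0],0]], "jaw": 1}}

```text
time_s: 78.05
tool_pos: [0.5504, -0.1032, 0.0444]
tool_rot: [2.063, 2.369, -0.0]
ft_force: [0.4, 0.3, 0.7]
gripper_width: 0.0854
grasp_force: 0.0
```

Emit:
{"method": "drive_tool", "body": {"commands": [[[0,0,-0.03],0],[[0,0,-0.08],0],[[-0.04,0,-0.13],0],[[-0.06,0,-0.16],0],[[-0.06,0,-0.16],0]]}}

```text
time_s: 78.68
tool_pos: [0.5581, -0.149, 0.1661]
tool_rot: [2.062, 2.365, 0.002]
ft_force: [0.1, 0.7, -2.1]
gripper_width: 0.0858
grasp_force: 0.0
```

Emit:
{"method": "drive_tool", "body": {"commands": [[[0,0,0],0],[[0,0,0],0],[[0,0,0],0],[[0,0,0],0],[[0,0,0],0]]}}

```text
time_s: 79.3
tool_pos: [0.5566, -0.1475, 0.1641]
tool_rot: [-2.062, -2.37, 0.0]
ft_force: [-0.6, 0.1, -0.8]
gripper_width: 0.0857
grasp_force: 0.0
```

```bash
python3 - <<'E'
from h import *
print(pose()[0],pose()[2]);im=snap('wrist','w22.png');h=cv2.cvtColor(im,cv2.COLOR_RGB2HSV).astype(int)
bm=((h[...,0]>12)&(h[...,0]<30)&(h[...,1]>110)&(h[...,2]>110)).astype('uint8');k,L,st,c=cv2.connectedComponentsWithStats(bm)
print([(a.tolist(),b.round(1).tolist(),unproj('wrist',[b],.068)[0].round(4).tolist()) for a,b in zip(st[1:],c[1:]) if a[4]>15])
for q in ['handle','handle_hole','button','egg1','tabs','lid']: print(q,[(np.round(d['position'],4).tolist(),round(d['conf'],2)) for d in finder.look_for(q,'wrist')][:5])
b=proj('wrist',[[.5562,-.1457,.067]])[0].round().astype(int);print(b)
for v in range(b[1]-10,b[1]+12,3): print(v,[tuple(int(z) for z in h[v,u]) for u in range(b[0]-12,b[0]+13,4)])
E
```

```text
[ 0.55657002 -0.14747071  0.16414133] 7.94368301002228
[([244, 182, 11, 11, 94], [249.2, 187.0], [0.5559, -0.1454, 0.068]), ([237, 260, 42, 41, 742], [257.1, 275.4], [0.5733, -0.2208, 0.068]), ([181, 301, 39, 39, 787], [200.7, 316.6], [0.5298, -0.2688, 0.068]), ([279, 312, 38, 29, 594], [298.1, 324.5], [0.6169, -0.2652, 0.068])]
handle [([0.5465, -0.0922, 0.0644], 0.84), ([0.5594, -0.1476, 0.0689], 0.31)]
handle_hole [([0.5475, -0.0964, 0.0624], 0.88)]
button []
egg1 [([0.5751, -0.2268, 0.0577], 0.83), ([0.5247, -0.2798, 0.05], 0.8), ([0.6227, -0.2848, 0.0476], 0.69)]
tabs []
lid []
[249 187]
177 [(170, 3, 232), (0, 3, 232), (170, 3, 231), (173, 4, 232), (170, 3, 231), (0, 2, 231), (0, 3, 232)]
180 [(0, 2, 230), (0, 4, 216), (6, 7, 190), (14, 27, 181), (12, 7, 195), (8, 5, 204), (10, 3, 231)]
183 [(165, 2, 229), (0, 3, 220), (18, 81, 218), (22, 151, 234), (19, 103, 216), (0, 4, 217), (0, 3, 231)]
186 [(0, 2, 229), (0, 3, 225), (21, 148, 229), (25, 147, 245), (22, 154, 230), (8, 5, 224), (0, 3, 231)]
189 [(0, 3, 230), (0, 2, 227), (20, 138, 218), (23, 154, 237), (20, 154, 219), (0, 4, 218), (0, 3, 231)]
192 [(0, 2, 229), (170, 3, 225), (16, 41, 176), (20, 138, 189), (17, 55, 185), (0, 5, 208), (0, 2, 230)]
195 [(0, 2, 228), (0, 2, 226), (0, 2, 215), (8, 5, 213), (15, 2, 216), (0, 1, 220), (0, 2, 228)]
198 [(170, 3, 231), (0, 2, 231), (10, 3, 232), (0, 2, 231), (10, 3, 232), (10, 3, 232), (10, 3, 232)]
```

The button shows as a full brass disc at (249,187), framed by the hole, so it has popped up. Now the hood: it was knocked to about (0.528, 0.076), so I'll go and measure it.

Emit:
{"method": "drive_tool", "body": {"commands": [[[0.06,0,-0.05],-0.1],[[0.13,0,-0.1],-0.2],[[0.2,0,-0.133],-0.3],[[0.268,-0.012,-0.133],-0.4],[[0.268,-0.012,-0.133],-0.5]]}}

```text
time_s: 80.28
tool_pos: [0.5189, 0.0534, 0.2649]
tool_rot: [0.983, 2.983, 0.001]
ft_force: [0.1, -0.3, -0.5]
gripper_width: 0.0854
grasp_force: 0.0
```

Emit:
{"method": "drive_tool", "body": {"commands": [[[0,0,0],-0.1],[[0,0,0],-0.2],[[0,0,0],-0.3],[[0,0,0],-0.368],[[0,0,0],-0.368]]}}

```text
time_s: 80.9
tool_pos: [0.52, 0.0502, 0.2641]
tool_rot: [0.11, 3.14, 0.0]
ft_force: [-0.1, 0.4, 0.4]
gripper_width: 0.0853
grasp_force: 0.0
```

Emit:
{"method": "drive_tool", "body": {"commands": [[[0,0,0],0],[[0,0,0],0],[[0,0,0],0],[[0,0,0],0],[[0,0,0],0]]}}

```text
time_s: 81.53
tool_pos: [0.52, 0.0502, 0.2641]
tool_rot: [0.108, 3.14, -0.0]
ft_force: [-0.2, 0.2, 0.8]
gripper_width: 0.0854
grasp_force: 0.0
```

```bash
python3 - <<'E'
from h import *
print(pose()[0],pose()[2]);im=snap('wrist','w23.png');h=cv2.cvtColor(im,cv2.COLOR_RGB2HSV).astype(int)
om=((h[...,0]<18)&(h[...,1]>170)&(h[...,2]>120)).astype('uint8');k,L,st,c=cv2.connectedComponentsWithStats(om)
print([(a.tolist(),b.round(1).tolist(),unproj('wrist',[b],.045)[0].round(4).tolist()) for a,b in zip(st[1:],c[1:]) if a[4]>25])
for q in ['lid','tabs','egg_base']: print(q,[(np.round(d['position'],4).tolist(),round(d['conf'],2)) for d in finder.look_for(q,'wrist')][:5])
w=((h[...,1]<25)&(h[...,2]>215))
for v in range(30,260,10):
    u=np.where(w[v,120:420])[0]+120
    r=np.split(u,np.where(np.diff(u)>2)[0]+1) if len(u) else []
    print(v,[(int(x[0]),int(x[-1])) for x in r if len(x)>1])
E
```

```text
[0.51996816 0.05019565 0.26405358] 86.04334541913092
[([0, 136, 77, 62, 970], [41.3, 162.1], [0.5009, -0.1974, 0.045]), ([242, 150, 4, 34, 87], [243.8, 165.0], [0.5223, 0.0431, 0.045]), ([298, 154, 4, 32, 56], [299.6, 169.1], [0.5314, 0.1067, 0.045]), ([38, 222, 45, 64, 626], [68.2, 253.5], [0.6201, -0.1894, 0.045])]
lid [([0.5174, 0.0746, 0.052], 0.61)]
tabs [([0.5136, 0.0766, 0.0569], 0.75)]
egg_base [([0.5263, 0.2337, 0.0141], 0.97), ([0.5483, -0.0989, 0.0627], 0.64)]
30 []
40 []
50 []
60 [(252, 279), (381, 395)]
70 [(252, 254), (300, 303), (380, 419)]
80 [(251, 254), (300, 302), (379, 419)]
90 [(251, 254), (299, 302), (379, 404), (415, 419)]
100 [(251, 253), (298, 301), (378, 401), (414, 419)]
110 [(250, 253), (298, 301), (377, 419)]
120 [(250, 253), (297, 300), (376, 419)]
130 [(250, 252), (297, 299), (375, 398), (411, 419)]
140 [(249, 252), (296, 298), (374, 398), (410, 418)]
150 [(249, 252), (295, 298), (373, 397), (409, 419)]
160 [(249, 251), (295, 297), (370, 415)]
170 [(248, 251), (294, 296), (369, 414)]
180 [(248, 250), (293, 296), (371, 394), (406, 418)]
190 [(247, 250), (292, 295), (370, 391), (405, 412)]
200 [(247, 250), (292, 294), (369, 410)]
210 [(247, 249), (291, 294), (368, 408), (414, 415)]
220 [(246, 249), (290, 293), (367, 388), (400, 408)]
230 [(246, 249), (289, 292), (366, 388), (399, 405), (411, 412)]
240 [(246, 248), (288, 291), (368, 404)]
250 [(245, 248), (288, 291), (384, 387), (408, 409)]
```

```bash
python3 - <<'E'
from h import *
P=unproj('wrist',[(251,80),(246.,240),(302.5,80),(291,240)],.054)
for a,b in ((0,1),(2,3)): d=P[b]-P[a];print('yaw',np.degrees(np.arctan2(d[1],d[0])))
print(P.round(4), 'mid y line at x=.527:', [np.interp(.527,[P[i,0],P[j,0]],[P[i,1],P[j,1]]) for i,j in((0,1),(2,3))])
plan((0.5265,0.0752,0.08,82))
E
```

```text
yaw -5.752687129899756
yaw -6.023290984716836
[[0.4303 0.0575 0.054 ]
 [0.611  0.0393 0.054 ]
 [0.4337 0.1119 0.054 ]
 [0.6148 0.0928 0.054 ]] mid y line at x=.527: [np.float64(0.047778018620077856), np.float64(0.10202672527518361)]
(0.5265, 0.0752, 0.08, 82) -> [-0.0064, 0.0339, 0.2454] turn 0.045
```

Emit:
{"method": "drive_tool", "body": {"commands": [[[-0.007,0.033,0.05],0.022],[[-0.007,0.033,0.12],0.022],[[-0.007,0.033,0.19],0.022],[[-0.007,0.033,0.24],0.022],[[-0.007,0.033,0.24],0.022]]}}

```text
time_s: 82.35
tool_pos: [0.5242, 0.0745, 0.0815]
tool_rot: [-0.162, -3.131, 0.0]
ft_force: [-1.1, 1.0, 0.8]
gripper_width: 0.0855
grasp_force: 0.0
```

Emit:
{"method": "drive_tool", "body": {"commands": [[[0,0,0],0],[[0,0,0],0],[[0,0,0],0],[[0,0,0],0],[[0,0,0],0]]}}

```text
time_s: 82.98
tool_pos: [0.527, 0.0745, 0.0844]
tool_rot: [0.162, 3.137, 0.0]
ft_force: [0.0, 1.2, 0.8]
gripper_width: 0.0856
grasp_force: 0.0
```

```bash
python3 - <<'E'
from h import *
print(pose()[0],pose()[2]);plan((0.5265,0.0749,0.012,84.1));im=snap('wrist','w24.png');h=cv2.cvtColor(im,cv2.COLOR_RGB2HSV).astype(int)
om=((h[...,0]<18)&(h[...,1]>170)&(h[...,2]>120)).astype('uint8');k,L,st,c=cv2.connectedComponentsWithStats(om)
print([(a.tolist(),b.round(1).tolist(),unproj('wrist',[b],.045)[0].round(4).tolist()) for a,b in zip(st[1:],c[1:]) if a[4]>60])
E
```

```text
[0.52703339 0.07453316 0.08435172] 84.0716294785153
(0.5265, 0.0749, 0.012, 84.1) -> [0.0008, 0.0004, 0.0965] turn -0.0003
[([299, 182, 8, 66, 309], [302.7, 214.6], [0.5309, 0.1068, 0.045]), ([196, 184, 7, 64, 305], [199.2, 213.5], [0.5236, 0.0435, 0.045])]
```

Emit:
{"method": "drive_tool", "body": {"commands": [[[0,0.0004,0.03],0],[[0,0.0004,0.06],0],[[0,0.0004,0.085],0],[[0,0.0004,0.096],0],[[0,0.0004,0.096],0]]}}

```text
time_s: 83.65
tool_pos: [0.5266, 0.0748, 0.0117]
tool_rot: [-0.162, -3.136, 0.0]
ft_force: [-0.5, -0.1, -0.0]
gripper_width: 0.0855
grasp_force: 0.0
```

Emit:
{"method": "drive_tool", "body": {"commands": [[[0,0,0],0],[[0,0,0],0],[[0,0,0],0],[[0,0,0],0],[[0,0,0],0]], "jaw": 0.1}}

```text
time_s: 84.28
tool_pos: [0.5282, 0.0751, 0.0139]
tool_rot: [0.162, 3.135, 0.001]
ft_force: [-2.1, -0.2, 10.1]
gripper_width: 0.0532
grasp_force: 63.8
```

Emit:
{"method": "drive_tool", "body": {"commands": [[[0,0,-0.02],0],[[0,0,-0.06],0],[[0,0,-0.11],0],[[0,0,-0.16],0],[[0,0,-0.16],0]]}}

```text
time_s: 84.9
tool_pos: [0.5295, 0.0748, 0.1359]
tool_rot: [0.162, 3.131, 0.0]
ft_force: [-0.2, 0.5, -1.6]
gripper_width: 0.0532
grasp_force: 63.8
```

Emit:
{"method": "drive_tool", "body": {"commands": [[[0,0,0],0],[[0,0,0],0],[[0,0,0],0],[[0,0,0],0],[[0,0,0],0]]}}

```text
time_s: 85.52
tool_pos: [0.5268, 0.0748, 0.1317]
tool_rot: [-0.162, -3.137, 0.0]
ft_force: [-0.3, 0.2, -0.3]
gripper_width: 0.0535
grasp_force: 63.8
```

```bash
python3 - <<'E'
from h import *
s=read_state();print(pose()[0],pose()[2],s['gripper_width'],s['ft_force'])
im=snap('wrist','w25.png');h=cv2.cvtColor(im,cv2.COLOR_RGB2HSV).astype(int)
om=((h[...,0]<18)&(h[...,1]>170)&(h[...,2]>120)).astype('uint8');k,L,st,c=cv2.connectedComponentsWithStats(om)
print([(a.tolist(),b.round(1).tolist()) for a,b in zip(st[1:],c[1:]) if a[4]>40])
w=((h[...,1]<25)&(h[...,2]>215))
for v in range(10,250,24):
    u=np.where(w[v,120:420])[0]+120
    r=np.split(u,np.where(np.diff(u)>2)[0]+1) if len(u) else []
    print(v,[(int(x[0]),int(x[-1])) for x in r if len(x)>1])
plan((0.539,0.2335,0.13,85.9))
E
```

```text
[0.52680212 0.07481506 0.13173133] 84.07117847909527 0.053467749480537084 [-0.31658064  0.21127649 -0.28406579]
[([0, 274, 7, 45, 237], [2.5, 292.7])]
10 [(165, 174), (325, 335)]
34 [(165, 175), (324, 334), (409, 419)]
58 [(166, 176), (323, 333), (408, 419)]
82 [(167, 177), (323, 332), (407, 419)]
106 [(168, 178), (321, 331), (405, 419)]
130 [(170, 179), (320, 330), (404, 419)]
154 [(171, 180), (319, 328), (401, 419)]
178 [(172, 181), (318, 327), (401, 419)]
202 [(174, 183), (317, 326), (414, 419)]
226 [(175, 184), (315, 324), (396, 419)]
(0.539, 0.2335, 0.13, 85.9) -> [0.0058, 0.2121, 0.0025] turn -0.0203
```

Emit:
{"method": "drive_tool", "body": {"commands": [[[0.003,0.07,0],-0.01],[[0.006,0.14,0],-0.02],[[0.006,0.2,0],-0.02],[[0.006,0.2125,0.04],-0.02],[[0.006,0.2125,0.08],-0.02]]}}

```text
time_s: 86.2
tool_pos: [0.5394, 0.2354, 0.0716]
tool_rot: [0.11, 3.138, 0.001]
ft_force: [-1.0, -0.7, -1.3]
gripper_width: 0.0534
grasp_force: 64.1
```

Emit:
{"method": "drive_tool", "body": {"commands": [[[0,0,0],0],[[0,0,0],0],[[0,0,0],0],[[0,0,0],0],[[0,0,0],0]]}}

```text
time_s: 86.82
tool_pos: [0.5393, 0.2338, 0.0727]
tool_rot: [0.114, 3.139, 0.001]
ft_force: [-0.2, -0.8, -1.0]
gripper_width: 0.0529
grasp_force: 64.1
```

```bash
python3 - <<'E'
from h import *
s=read_state();print(pose()[0],pose()[2],s['gripper_width'],s['ft_force']);plan((0.5388,0.2338,0.045,85.85),(0.5388,0.2338,0.0265,85.85))
im=snap('wrist','w26.png');h=cv2.cvtColor(im,cv2.COLOR_RGB2HSV).astype(int)
for v in (60,100,140,180,210):
    print(v,[int(x) for x in h[v,150:350:5,2]],[int(x) for x in h[v,150:350:5,1]])
E
```

```text
[0.53930831 0.23378263 0.07267287] 85.85641914670012 0.052917609857208836 [-0.15128816 -0.76765971 -1.02506229]
(0.5388, 0.2338, 0.045, 85.85) -> [0.0007, -0.0, 0.0369] turn 0.0001
(0.5388, 0.2338, 0.0265, 85.85) -> [0.0007, -0.0, 0.0616] turn 0.0001
60 [97, 97, 97, 153, 233, 231, 188, 189, 202, 204, 199, 210, 212, 210, 211, 211, 228, 229, 231, 231, 231, 228, 214, 205, 204, 226, 228, 227, 227, 204, 216, 202, 196, 179, 180, 234, 235, 149, 134, 135] [137, 139, 137, 13, 4, 6, 31, 28, 13, 15, 10, 9, 11, 9, 10, 8, 6, 4, 6, 6, 7, 6, 7, 9, 8, 6, 6, 4, 6, 8, 7, 13, 9, 36, 34, 7, 4, 86, 145, 142]
100 [97, 97, 97, 101, 232, 234, 189, 189, 200, 205, 203, 209, 210, 210, 210, 210, 216, 231, 230, 229, 228, 228, 228, 228, 228, 228, 228, 228, 228, 206, 213, 203, 195, 180, 186, 235, 232, 135, 134, 134] [139, 139, 137, 121, 4, 5, 26, 32, 14, 15, 11, 10, 9, 10, 9, 9, 7, 7, 6, 7, 7, 7, 7, 7, 7, 7, 7, 7, 7, 10, 7, 13, 12, 37, 19, 4, 5, 144, 145, 143]
140 [97, 97, 98, 97, 213, 232, 213, 188, 195, 203, 200, 205, 208, 208, 208, 208, 226, 229, 230, 224, 227, 226, 215, 215, 215, 227, 227, 227, 222, 204, 198, 
[... 185 characters left out ...]
, 145]
180 [98, 97, 97, 97, 116, 237, 235, 189, 190, 202, 201, 207, 207, 207, 207, 207, 213, 215, 215, 215, 210, 209, 196, 194, 193, 226, 226, 226, 227, 226, 201, 197, 178, 180, 238, 238, 136, 134, 134, 135] [138, 137, 137, 137, 73, 3, 4, 31, 30, 15, 15, 7, 7, 7, 7, 7, 7, 6, 6, 6, 9, 7, 9, 9, 9, 6, 6, 6, 7, 7, 14, 10, 33, 30, 4, 4, 139, 145, 145, 144]
210 [98, 98, 98, 98, 98, 233, 237, 191, 189, 192, 201, 206, 206, 206, 206, 206, 207, 228, 228, 226, 225, 226, 226, 226, 226, 226, 226, 226, 210, 198, 200, 174, 178, 200, 239, 224, 134, 135, 134, 135] [138, 135, 138, 138, 135, 5, 3, 20, 11, 13, 15, 9, 7, 7, 7, 7, 7, 6, 6, 7, 7, 6, 6, 6, 6, 6, 6, 6, 6, 8, 14, 12, 11, 17, 5, 7, 145, 145, 143, 144]
```

The base is centred under the hood (edges 188 and 313, tool at 250). Lowering it.

Emit:
{"method": "drive_tool", "body": {"commands": [[[0.0006,0,0.012],0],[[0.0006,0,0.025],0],[[0.0006,0,0.037],0],[[0.0006,0,0.046],0],[[0.0006,0,0.052],0]]}}

```text
time_s: 87.5
tool_pos: [0.5382, 0.2338, 0.0323]
tool_rot: [-0.113, -3.139, 0.0]
ft_force: [0.3, -0.3, -0.9]
gripper_width: 0.0529
grasp_force: 64.1
```

Emit:
{"method": "drive_tool", "body": {"commands": [[[0,0,0.002],0],[[0,0,0.004],0],[[0,0,0.006],0],[[0,0,0.007],0],[[0,0,0.007],0]]}}

```text
time_s: 88.12
tool_pos: [0.5386, 0.2339, 0.0281]
tool_rot: [0.113, 3.139, 0.0]
ft_force: [0.3, -0.5, 0.2]
gripper_width: 0.0534
grasp_force: 64.2
```

Emit:
{"method": "drive_tool", "body": {"commands": [[[0,0,0.001],0],[[0,0,0.002],0],[[0,0,0.003],0],[[0,0,0.003],0],[[0,0,0.003],0]]}}

```text
time_s: 88.75
tool_pos: [0.5386, 0.2339, 0.028]
tool_rot: [0.113, 3.138, 0.0]
ft_force: [-5.4, -2.1, 17.5]
gripper_width: 0.0532
grasp_force: 66.5
```

Emit:
{"method": "drive_tool", "body": {"commands": [[[0,0,0.001],0],[[0,0,0.002],0],[[0,0,0.002],0],[[0,0,0.002],0],[[0,0,0.002],0]]}}

```text
time_s: 89.38
tool_pos: [0.5387, 0.2339, 0.0279]
tool_rot: [0.113, 3.138, 0.0]
ft_force: [-10.2, -4.0, 28.9]
gripper_width: 0.053
grasp_force: 67.9
```

Contact is exactly 14 mm above the counter reference, so the hood is on the deck. Ease off, release the tabs, then press with shut jaws on top.

Emit:
{"method": "drive_tool", "body": {"commands": [[[0,0,-0.003],0],[[0,0,-0.003],0],[[0,0,-0.003],0],[[0,0,-0.003],0],[[0,0,-0.003],0]], "jaw": 1}}

```text
time_s: 90.0
tool_pos: [0.5384, 0.2338, 0.026]
tool_rot: [-0.113, -3.139, 0.0]
ft_force: [-0.2, -0.2, 0.4]
gripper_width: 0.0854
grasp_force: 0.0
```

Emit:
{"method": "drive_tool", "body": {"commands": [[[0,0,-0.03],0],[[0,0,-0.08],0],[[0,0,-0.13],0],[[0,0,-0.13],0],[[0,0,-0.13],0]]}}

```text
time_s: 90.62
tool_pos: [0.5381, 0.2337, 0.1233]
tool_rot: [-0.113, -3.139, 0.0]
ft_force: [-1.4, -0.6, -0.1]
gripper_width: 0.0851
grasp_force: 0.0
```

Emit:
{"method": "drive_tool", "body": {"commands": [[[0,0,0],0],[[0,0,0],0],[[0,0,0],0],[[0,0,0],0],[[0,0,0],0]], "jaw": -1}}

```text
time_s: 91.25
tool_pos: [0.5385, 0.2338, 0.1238]
tool_rot: [0.113, 3.14, -0.0]
ft_force: [-0.4, -0.5, -0.1]
gripper_width: 0.0001
grasp_force: 0.0
```

```bash
python3 - <<'E'
from h import *
s=read_state();print(pose()[0],pose()[2],s['gripper_width'],s['ft_force']);plan((0.5388,0.2338,0.0605,85.85))
im=snap('wrist','w27.png');h=cv2.cvtColor(im,cv2.COLOR_RGB2HSV).astype(int)
om=((h[...,0]<18)&(h[...,1]>170)&(h[...,2]>120)).astype('uint8');k,L,st,c=cv2.connectedComponentsWithStats(om)
print([(a.tolist(),b.round(1).tolist(),unproj('wrist',[b],.058)[0].round(4).tolist()) for a,b in zip(st[1:],c[1:]) if a[4]>40])
w=((h[...,1]<12)&(h[...,2]>225))
for v in range(10,210,24):
    u=np.where(w[v,120:420])[0]+120
    r=np.split(u,np.where(np.diff(u)>2)[0]+1) if len(u) else []
    print(v,[(int(x[0]),int(x[-1])) for x in r if len(x)>1])
E
```

```text
[0.5385081  0.23384772 0.12376739] 85.87090065132182 0.00010176064281385508 [-0.42723026 -0.5192437  -0.14773744]
(0.5388, 0.2338, 0.0605, 85.85) -> [-0.0004, -0.0, 0.0844] turn 0.0002
[([204, 177, 3, 55, 100], [205.1, 203.8], [0.5381, 0.2027, 0.058]), ([293, 176, 3, 56, 76], [294.1, 205.8], [0.544, 0.2643, 0.058])]
10 []
34 [(203, 283), (290, 298)]
58 [(204, 287), (290, 297)]
82 [(204, 296)]
106 [(205, 296)]
130 [(205, 285), (288, 295)]
154 [(206, 294)]
178 [(208, 280), (287, 292)]
202 [(208, 291)]
```

Emit:
{"method": "drive_tool", "body": {"commands": [[[0,0,0.03],0],[[0,0,0.06],0],[[0,0,0.08],0],[[0,0,0.084],0],[[0,0,0.084],0]]}}

```text
time_s: 91.92
tool_pos: [0.5388, 0.2339, 0.0611]
tool_rot: [0.113, 3.139, 0.0]
ft_force: [0.2, -0.3, -0.4]
gripper_width: -0.0002
grasp_force: 0.0
```

Emit:
{"method": "drive_tool", "body": {"commands": [[[0,0,0.001],0],[[0,0,0.002],0],[[0,0,0.003],0],[[0,0,0.004],0],[[0,0,0.004],0]]}}

```text
time_s: 92.55
tool_pos: [0.5385, 0.2339, 0.0579]
tool_rot: [0.113, 3.139, 0.0]
ft_force: [-0.2, 0.3, 1.0]
gripper_width: 0.0001
grasp_force: 0.3
```

Emit:
{"method": "drive_tool", "body": {"commands": [[[0,0,0.001],0],[[0,0,0.002],0],[[0,0,0.003],0],[[0,0,0.003],0],[[0,0,0.003],0]]}}

```text
time_s: 93.18
tool_pos: [0.5385, 0.2339, 0.0569]
tool_rot: [0.113, 3.139, 0.0]
ft_force: [-2.8, -0.4, 10.9]
gripper_width: -0.0002
grasp_force: 5.6
```

Emit:
{"method": "drive_tool", "body": {"commands": [[[0,0,0.001],0],[[0,0,0.002],0],[[0,0,0.003],0],[[0,0,0.003],0],[[0,0,0.003],0]]}}

```text
time_s: 93.8
tool_pos: [0.5386, 0.2339, 0.0568]
tool_rot: [0.113, 3.138, 0.0]
ft_force: [-9.4, -2.2, 27.7]
gripper_width: 0.0001
grasp_force: 13.5
```

Emit:
{"method": "drive_tool", "body": {"commands": [[[0,0,-0.03],0],[[0,0,-0.08],0],[[0,0,-0.15],0],[[0,0,-0.22],0],[[0,0,-0.25],0]]}}

```text
time_s: 94.42
tool_pos: [0.5398, 0.2342, 0.2443]
tool_rot: [0.113, 3.135, 0.002]
ft_force: [0.4, 0.2, -0.8]
gripper_width: 0.0
grasp_force: 0.0
```

Emit:
{"method": "drive_tool", "body": {"commands": [[[0,0,0],0],[[0,0,0],0],[[0,0,0],0],[[0,0,0],0],[[0,0,0],0]], "jaw": 1}}

```text
time_s: 95.05
tool_pos: [0.5382, 0.2338, 0.2402]
tool_rot: [-0.113, -3.139, 0.0]
ft_force: [-0.6, 0.0, -0.3]
gripper_width: 0.0853
grasp_force: 0.0
```

```bash
python3 - <<'E'
from h import *
s=read_state();print(pose()[0],pose()[2])
def tabs(fn):
    im=cv2.imread('pics/'+fn);h=cv2.cvtColor(im,cv2.COLOR_BGR2HSV).astype(int)
    om=((h[...,0]<18)&(h[...,1]>150)&(h[...,2]>120)).astype('uint8');om[300:]=0;k,L,st,c=cv2.connectedComponentsWithStats(om)
    print(fn,[(a.tolist(),b.round(1).tolist(),unproj('wrist',[b],.06)[0].round(4).tolist()) for a,b in zip(st[1:],c[1:]) if a[4]>25])
    w=((h[...,1]<60)&(h[...,2]>180))
    for v in (40,70,100,130,160,200,220,235,240,245,250,255,260): 
        u=np.where(w[v,180:330])[0]+180
        print(v,(u.min(),u.max()) if len(u) else '-',end=' | ')
    print()
im=snap('wrist','w28.png');tabs('w28.png')
for c in ['top','scene']:
    snap(c,c+'28.png')
    for q in ['lid','tabs','egg1','pestle','brush','measuring_cup','bowl']: print(c,q,[(np.round(d['position'],3).tolist(),round(d['conf'],2)) for d in finder.look_for(q,c)][:5])
E
```

```text
[0.53824245 0.23380817 0.24020054] 85.87133073223008
w28.png [([443, 0, 20, 5, 56], [454.6, 1.3], [0.3849, 0.4448, 0.06]), ([218, 151, 4, 38, 109], [219.1, 168.9], [0.5358, 0.2022, 0.06]), ([279, 151, 4, 38, 92], [280.2, 169.9], [0.5413, 0.2649, 0.06])]
40 - | 70 (np.int64(216), np.int64(286)) | 100 (np.int64(216), np.int64(286)) | 130 (np.int64(217), np.int64(285)) | 160 (np.int64(216), np.int64(285)) | 200 (np.int64(219), np.int64(283)) | 220 (np.int64(218), np.int64(283)) | 235 (np.int64(219), np.int64(282)) | 240 (np.int64(219), np.int64(282)) | 245 (np.int64(219), np.int64(282)) | 250 (np.int64(219), np.int64(282)) | 255 (np.int64(221), np.int64(281)) | 260 (np.int64(223), np.int64(276)) | 
top lid [([0.522, 0.229, 0.069], 0.74), ([0.358, -0.276, 0.021], 0.58)]
top tabs [([0.526, 0.228, 0.069], 0.86)]
top egg1 [([0.574, -0.354, 0.059], 0.64), ([0.578, -0.233, 0.064], 0.55), ([0.361, -0.279, 0.017], 0.19)]
top pestle [([0.704, -0.125, 0.032], 0.55)]
top brush [([0.314, 0.307, 0.009], 0.4)]
top measuring_cup [([0.359, -0.277, 0.017], 0.61), ([0.573, -0.29, 0.015], 0.16)]
top bowl [([0.76, 0.114, 0.014], 0.72), ([0.524, 0.228, 0.07], 0.34)]
scene lid [([0.55, 0.243, 0.068], 0.87)]
scene tabs [([0.549, 0.245, 0.07], 0.58)]
scene egg1 [([0.578, -0.347, 0.05], 0.42), ([0.584, -0.235, 0.057], 0.41)]
scene pestle [([0.718, -0.116, 0.03], 0.47)]
scene brush [([0.339, 0.434, 0.013], 0.65)]
scene measuring_cup [([0.365, -0.278, 0.028], 0.54)]
scene bowl [([0.747, 0.096, 0.017], 0.73), ([0.588, -0.296, 0.027], 0.42)]
```

```bash
python3 - <<'E'
from h import *
im=cv2.imread('pics/top28.png');h=cv2.cvtColor(im,cv2.COLOR_BGR2HSV).astype(int)
m=((h[...,0]>4)&(h[...,0]<22)&(h[...,1]>80)&(h[...,2]>70)).astype('uint8');k,L,st,c=cv2.connectedComponentsWithStats(m)
for a,b in zip(st[1:],c[1:]):
    if 20<a[4]<400: 
        p=unproj('top',[b],.045)[0]
        if .4<p[0]<.75 and -.45<p[1]<.4: print(a.tolist(),p.round(3),'r',np.hypot(*(p[:2]-[.5769,-.2955])).round(3))
E
```

```text
[315, 169, 10, 10, 79] [ 0.625 -0.298  0.045] r 0.048
[299, 183, 10, 10, 80] [ 0.575 -0.24   0.045] r 0.056
[332, 182, 11, 11, 88] [ 0.573 -0.359  0.045] r 0.064
[178, 196, 4, 11, 27] [0.535 0.201 0.045] r 0.498
[316, 196, 10, 10, 82] [ 0.526 -0.298  0.045] r 0.051
```

All four eggs are in the pan, 48 to 64 mm from its axis. The hood is seated with both tabs out, and the handle is home with the button up.

```bash
python3 -c "
from h import *
print(ticket.sign_off())"
```

```text
the job is handed in; nothing more can be done
None
```

I handed the job in at about 95 s, but the sign-off gave no verdict. By my last checks, four eggs rest in the saucepan, the hood is seated on the empty keeper with both tabs out, the handle is fully home with its button up, and the bystanders that could be checked had not moved.

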